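# Load a code plate into the tin coder

## Task

Change the code plate: in the plate tray, press the plain end of the green-banded plate down into its thumb well so that the banded end tips up and you can take the plate out by it. At the coder, hook the plain end under the red retaining lip with the plate still slanting, then swing the banded end down so that the plate lies flat on the bed between the back wall and the front stop, engraved face up, and let go. Leave the other two plates in their pockets and do not shove or knock over the other things on the bench.

Things in the scene. Friction and masses are not known exactly. Their poses are not given: they have to be found in the camera images.
- plate_green: steel code plate 100 x 50 x 3 mm, about 110 g, with a 20 mm wide green painted band across one end of its engraved face and the other end plain. Origin: centre of the underside. +x runs along its length towards the PLAIN end (the band is at -x), +y along its width, +z out of the engraved face (up). This is the plate to load. It starts lying flat in one of the three tray pockets, plain end over the thumb well. Polished: it slides easily on the tray (friction about 0.25).
- plate_yellow: steel code plate 100 x 50 x 3 mm, about 110 g, with a 20 mm wide yellow painted band across one end of its engraved face and the other end plain. Origin: centre of the underside. +x runs along its length towards the PLAIN end (the band is at -x), +y along its width, +z out of the engraved face (up). Lies in another pocket; stays there.
- plate_red: steel code plate 100 x 50 x 3 mm, about 110 g, with a 20 mm wide red painted band across one end of its engraved face and the other end plain. Origin: centre of the underside. +x runs along its length towards the PLAIN end (the band is at -x), +y along its width, +z out of the engraved face (up). Lies in another pocket; stays there.
- green_plain_end (a point): middle of the green plate's plain end face (plate frame x = +50 mm, half way up its thickness).
- green_band_end (a point): middle of the green plate's banded end face (plate frame x = -50 mm, half way up its thickness).
- plate_tray: grey plate tray fixed to the bench, 125 (x) x 202 (y) x 36 mm high. Origin: on the bench under the ridges, in the middle of the width. Three pockets at y = -64, 0, +64 mm, each from x = -54.5 to +50.5 mm and 54 mm wide, with 10 mm walls between. A plate lies along x with its middle 2 to 3.5 mm on the -x side of the ridge, its top 1 mm under the rim, so its edges cannot be gripped.
- tray_ridge (a point): tray x = 0, y = 0, height 32 mm: middle pocket's ridge (the same in all three pockets). Behind it (-x) the pocket floor is flat at 32 mm; in front (+x) is the thumb well: a white floor that slopes down from the ridge at 30 degrees to 3 mm height at the pocket's end wall.
- tray_well (a point): middle pocket, 32 mm beyond the ridge at plate-top height (35 mm): where to press. The plate rocks on the ridge onto the slope, slides down it about 9 mm to the end wall and STAYS tipped at 30 degrees when let go. Its banded end then stands with its underside 53 mm above the bench, at tray x = -38 mm; fingers may straddle it there above the 36 mm rim.
- coder: bench-top pad coder, fixed. Origin: on the bench under the middle of the plate bed; +x points from the bed's front to the lip and the column, +y to the tin nest. Bed: aluminium pedestal 40 mm wide (y), top 100 mm high, on the machine base (top 50 mm; x -85 to 250, y -85 to 255). A 50 mm plate overhangs the bed 5 mm each side: free space for fingers beside the bed at x below 0.
- bed_mid (a point): middle of the bed's top surface (coder x 0, y 0, height 100 mm): where the plate's origin belongs, the plate's +x along the coder's +x. Two side cheeks stand at coder x = 11 to 51 mm, 56 mm apart (inner faces y = -28 and +28), tops 4 mm above the bed.
- lip_edge (a point): middle of the lower free edge of the red retaining lip: coder x = +41.5 mm, 6.5 mm above the bed. The lip is 66 mm wide, 8 mm thick and reaches 10 mm from here to the dark back wall, whose face is at x = +51.5 mm.
- front_stop (a point): top of the front stop's inner face: coder x = -51.5 mm, 2.8 mm above the bed. The stop is a dark step 8.5 mm long and 40 mm wide; between it and the back wall are 103 mm for the 100 mm plate.
- column_foot (a point): foot of the coder's column (coder x 170, y 0; 42 mm across, to 340 mm height). Other tall parts, coder x, y in mm: air unit 115, -60 (123 high); ink cup 100, 68 (96 high); control box 212, -35 (180 high); swing arm parked 290 to 420 high from the column to 170, 165 over the tin nest.
- tin_a: bystander: full tin, 100 mm across, 120 mm high, 0.5 kg. Origin: centre of the underside.
- tin_b: bystander: full tin, as tin_a.
- tin_c: bystander: full tin, as tin_a, beside the coder's front.
- twin_pack: bystander: two tins shrink-wrapped one on top of the other, 102 mm across, 240 mm high, 0.95 kg, standing between the tray and the coder: carry the plate round or over it. Origin: centre of the underside.
- ink_bottle: bystander: bottle 48 mm across, 95 mm high. Origin: centre of the underside.
- tape_roll: bystander: roll of tape lying flat, 104 mm across, 48 mm high. Origin: centre of the underside.
- cap_stack: bystander: stack of white overcaps, 104 mm across, 40 mm high. Origin: centre of the underside.
- brush: bystander: cleaning brush lying flat, about 170 mm long, under 30 mm high. Origin: under its middle, long axis x.
Mind the look-alikes: they are no part of the job. Leave any blue or pink look-alike of the plate_red alone.

How it is judged (in metres and radians):
On the way, in this order (a step that is already met when the one before it is completed fails the run):
1. the green plate is tipped up in its pocket: plain end down in the thumb well, banded end raised (angle between plate_green's own z axis and vertical above 0.38 rad and height (world z) of green_plain_end below 0.016 m and x of green_plain_end in the frame of plate_tray between 0.03 and 0.06 m), for 0.2 s.
2. the plain end is hooked under the retaining lip while the plate still slants (angle between plate_green's own z axis and vertical between 0.06 and 0.8 rad and x of green_plain_end in the frame of coder between 0.0435 and 0.056 m and y of green_plain_end in the frame of coder between -0.006 and 0.006 m and z of green_plain_end in the frame of coder between 0.098 and 0.1075 m), for 0.1 s.
At the end, for the whole second after the job is handed in: Green plate flat on the bed (tilt < 0.03 rad, ends within 1.6 mm of bed level), engraved side up, plain end under the lip, its middle within 3 mm lengthwise and 5 mm sideways of the bed's, at rest, released; the other plates flat in their pockets, moved < 8 mm (angle between plate_green's own z axis and vertical below 0.03 rad and x of plate_green in the frame of coder between -0.003 and 0.003 m and y of plate_green in the frame of coder between -0.005 and 0.005 m and z of green_band_end in the frame of coder between 0.099 and 0.1031 m and x of green_plain_end in the frame of coder between 0.0455 and 0.0545 m and z of green_plain_end in the frame of coder between 0.099 and 0.1035 m and linear speed of plate_green below 0.01 m/s and angle between each of plate_yellow, plate_red's own z axis and vertical below 0.06 rad and distance of each of plate_yellow, plate_red from where it was at the start of the episode below 0.008 m); the robot touches nothing.
It fails at once if another plate is tipped up or taken out of its pocket (angle between any of plate_yellow, plate_red's own z axis and vertical above 0.2 rad or distance of any of plate_yellow, plate_red from where it was at the start of the episode above 0.015 m).
It fails at once if a bystander is shoved more than 30 mm (distance of any of tin_a, tin_b, tin_c, twin_pack, ink_bottle, tape_roll, cap_stack, brush from where it was at the start of the episode above 0.03 m).
It fails at once if a tin, the twin pack or the ink bottle is knocked over (angle between any of tin_a, tin_b, tin_c, twin_pack, ink_bottle's own z axis and vertical above 0.5 rad).
It also fails if it takes over 51 s, if anything falls off the work surface, if the arm or the gripper's body presses on something with over 40 N, if the wrist force passes 120 N, or if a joint passes its speed limit or range.

## Robot

A 6-joint arm with a two-finger parallel gripper is mounted at the origin on the work surface. World frame = base frame: x ahead of the robot, y to its left, z up, the work surface at z = 0. Lengths are in m, angles in degrees, forces in N, time in s.
With the tool pointing down it reaches from about 0.4 to 0.825 m from the base axis. Payload 7 kg.
Tool frame: the origin (TCP) lies on the centre line of the jaws, within the pads' length; the fingertips stand 17 mm ahead of it and the grasp point (between the pads) lies 2 mm behind it; y points along the fingers, z is the direction in which the jaws open and shut, and the axes are right-handed (so a half turn about y gives the same grasp; the last joint's range is limited). The gripper opens to 88 mm and grips with 3 to 60 N. Pads are 19 mm wide; open, the fingers measure 130 mm over their backs; the gripper's body (78 mm by 193 mm) begins 47 mm behind the grasp point.
Start: joints at [-53.05, 20.546, 0.682, 0, -70.136, -16.507], TCP at [0.236, -0.632, 0.244] pointing down, gripper open.
Joint ranges: [-176.03, 176.03], [-82.01, 121.73], [-58.28, 71.71], [-173.87, 95.51], [-174.79, -0.11], [-173.66, 173.66]. Speed limits (degrees/s): [136.94, 136.94, 172.46, 180, 180, 180].

## Interface

Orientations are given as [roll, pitch, yaw] about the fixed x, y, z axes, in that order (R = Rz(yaw) Ry(pitch) Rx(roll)).
In Python, from plant import r, capture, camera_info gives the robot as it stands. The module is installed in compiled form; this text tells all that it offers.
- The arm moves only by the tool apply_moves, never from a script. Its argument "deltas" is a list of rows, each an object of numbers: "tx", "ty", "tz": the shift along the tool's x, y, z in m; "turn": the turn about the tool's y in rad; "gripper": the finger opening in m, from 0 to 0.0876. A call has 1 to 5 rows; each row is the pose to reach, as a shift and turn from the pose commanded when the call began, along the tool's axes at that moment; what a row does not reach only later rows make up. A row lasts 1/10 s, in which the tool goes at most 50 mm and 8.59 degrees, less where a joint would pass 70% of its speed; a pose out of reach is approached as far as the arm can. A call with a gripper value outside its range is refused whole. The fingers move at their own pace and stop on an object; "newtons" is the grip in N (left out, the last holds). Time passes only in rows, so rows that repeat a pose let the fingers close. It gives the time, the measured TCP pose, the force and the opening at its end, in the units of the state.
- r.get_state(): the state, without advancing time (a new reading comes with each control period).
- capture(name): name is "scene" or "top"; returns (picture, depth): 384x512x3 uint8, red, green, blue; 384x512 float32, m along the optical axis (not along the pixel's ray), 0 where there is no reading.
- camera_info(name): a dict with "K" (3x3 intrinsics, pixels), "eye" and "orientation" of the camera in the world. Camera axes: x right, y up, looking along -z (the intrinsics and any distortion apply to the point x, -y, -z); pixel columns grow to the right and rows downward; lengths in m; the calibration is good to about 2 mm. A picture is of the moment at which its call begins. camera_info takes no time and is no camera call.
- r.close_job(): hands the job in, once; it reports no verdict.
The state is a dict: "time_s": time; "joints": joint angles; "qd": joint speeds; "joint_torque": joint torques, N m; "tcp_pos": TCP position; "eef_rot": TCP orientation; "contact_force": force on the tool from outside, world axes, zero at the start; "moment": the same for the moment, N m; "gripper_width": finger opening in m.
Only numpy, scipy, OpenCV 4.12 (cv2) and the standard library are available. Lean on these libraries where they do the work, as an engineer would, in place of code of your own. Each camera call takes 0.05 s, during which the arm holds its last target.

## Working session

There is one attempt and no reset: what is moved stays moved. The work goes in short steps, Python scripts to look and compute and a tool call to move; the robot and the scene stay as the last step left them, time stands still between calls to the robot, and variables do not carry over. Pictures are saved under pics/ and viewed, and the job is handed in when it is done.

Besides the shell and the picture viewer there is one more tool, called in YAML: its name, and indented under it one key for each argument. apply_moves: Moves the arm, as the interface text tells. Its arguments: {"type":"object","properties":{"deltas":{"type":"array","items":{"type":"object","properties":{"tx":{"type":"number"},"ty":{"type":"number"},"tz":{"type":"number"},"turn":{"type":"number"},"gripper":{"type":"number"}}}},"newtons":{"type":"number"}},"required":["deltas"]}

```bash
mkdir -p pics; ls; python3 - <<'E'
from plant import r,capture,camera_info
import cv2,numpy as np
print(r.get_state())
for n in("scene","top"):
    p,d=capture(n); i=camera_info(n); print(n,i)
    cv2.imwrite(f"pics/{n}0.png",p[:,:,::-1]); np.savez(f"{n}0.npz",p=p,d=d)
E
```

```text
pics
{'time_s': 0.0, 'joints': array([-5.30489945e+01,  2.05905182e+01,  6.34692569e-01, -2.10805447e-02,
       -7.01351379e+01, -1.65050184e+01]), 'qd': array([-0.04451058, -0.12705002, -0.07779992,  0.03305612,  0.10493115,
       -0.05610825]), 'joint_torque': array([ 1.41250261e-03, -5.82724857e+01,  2.93059909e+01,  6.99716270e+00,
        6.90697329e-03, -1.72044456e-04]), 'tcp_pos': array([ 0.2355996 , -0.63206502,  0.24263697]), 'eef_rot': array([-8.99071541e+01,  6.84470193e-03,  2.04388137e+01]), 'contact_force': array([-0.26802977, -0.73235034,  0.34872032]), 'moment': array([0.02293171, 0.01285809, 0.00643492]), 'gripper_width': 0.08770976803544416}
scene {'K': array([[485.83414016,   0.        , 262.31900876],
       [  0.        , 485.83414016, 189.92131668],
       [  0.        ,   0.        ,   1.        ]]), 'eye': array([ 1.66652594, -0.29443357,  1.22432017]), 'orientation': array([46.6780918 ,  0.74530667, 77.61914588])}
top {'K': array([[484.98551309,   0.        , 258.00377358],
       [  0.        , 484.98551309, 192.78526303],
       [  0.        ,   0.        ,   1.        ]]), 'eye': array([ 0.15453577, -0.04517152,  1.86996498]), 'orientation': array([ 10.24332566,   0.25805909, -90.44106442])}
```

View pics/scene0.png

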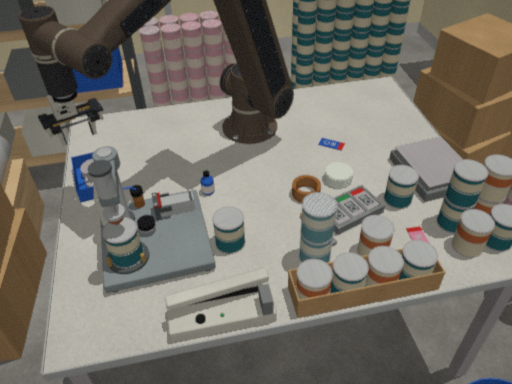

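View pics/top0.png

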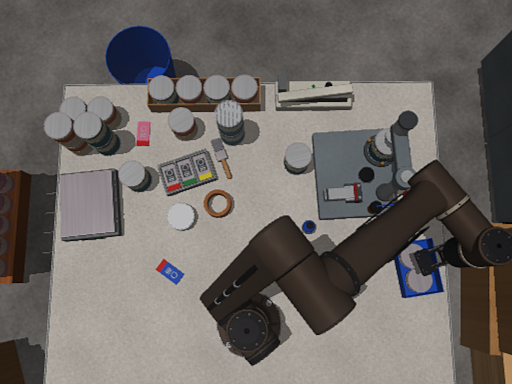

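Tray sits near top-view (188,172), with bands red (173,187), green (190,181) and yellow (208,176). The coder bed is near (343,193). Look-alikes are pink (143,133) and blue (170,271), both off the tray. Next I'll zoom in.

```bash
cat > h.py <<'E'
import numpy as np,cv2
from scipy.spatial.transform import Rotation as Ro
from plant import r,capture,camera_info
def world(n,uv,depth):
    i=camera_info(n);K=i["K"];u,v=uv
    c=np.array([(u-K[0,2])/K[0,0]*depth,-(v-K[1,2])/K[1,1]*depth,-depth])
    return i["eye"]+Ro.from_euler('xyz',i["orientation"],degrees=True).apply(c)
def onz(n,uv,z):
    i=camera_info(n);e=i["eye"];p=world(n,uv,1.0);d=p-e
    return e+d*(z-e[2])/d[2]
def proj(n,P):
    i=camera_info(n);K=i["K"]
    c=Ro.from_euler('xyz',i["orientation"],degrees=True).inv().apply(np.asarray(P,float)-i["eye"])
    c=np.atleast_2d(c)
    return np.c_[K[0,2]+K[0,0]*c[:,0]/-c[:,2],K[1,2]-K[1,1]*c[:,1]/-c[:,2]]
def crop(p,x0,y0,w,h,s,name):
    cv2.imwrite(name,cv2.resize(p[y0:y0+h,x0:x0+w,::-1],None,fx=s,fy=s,interpolation=cv2.INTER_CUBIC))
E
python3 - <<'E'
from h import *
t=np.load('top0.npz');s=np.load('scene0.npz')
crop(t['p'],155,145,66,54,12,'pics/t_tray.png')
crop(t['p'],312,125,100,100,6,'pics/t_cod.png')
crop(s['p'],310,180,80,60,10,'pics/s_tray.png')
crop(s['p'],90,140,130,140,4,'pics/s_cod.png')
E
```

```text
(no output)
```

View pics/t_tray.png

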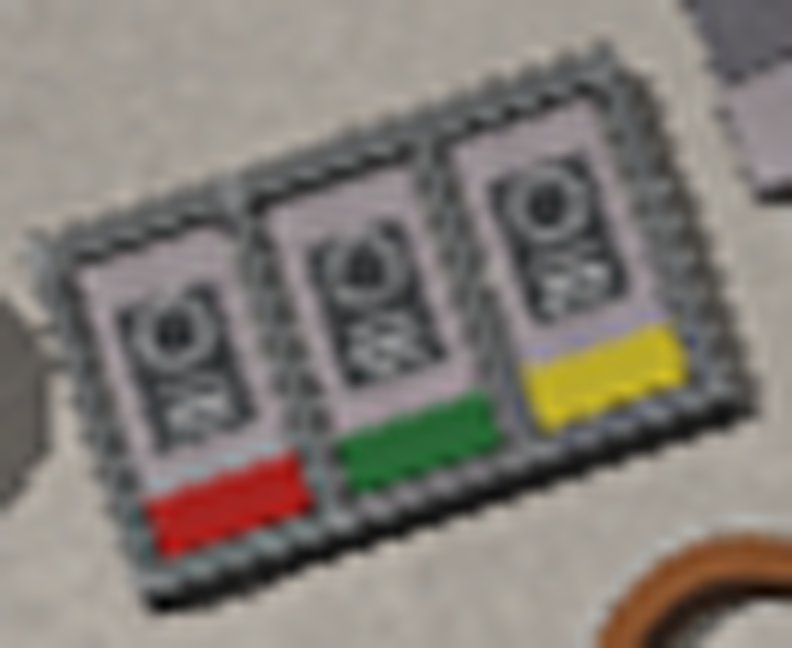

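View pics/t_cod.png

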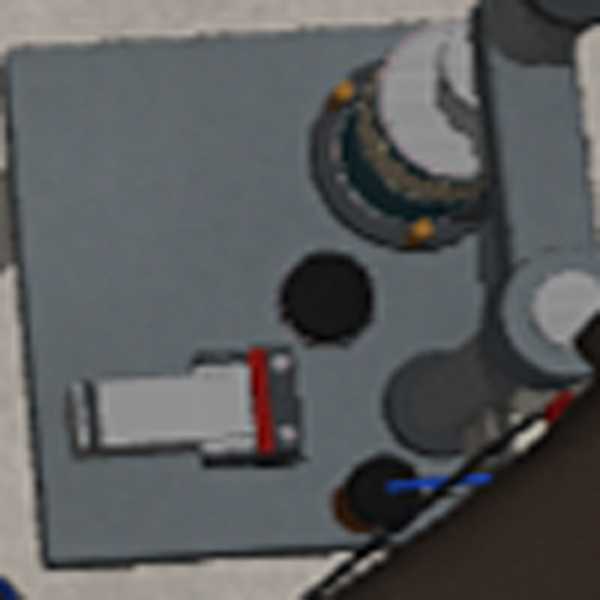

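View pics/s_tray.png

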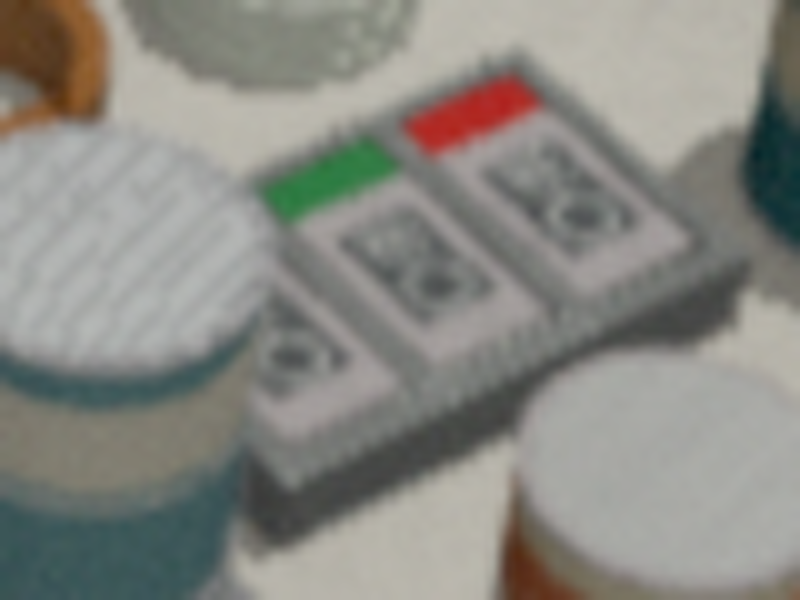

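View pics/s_cod.png

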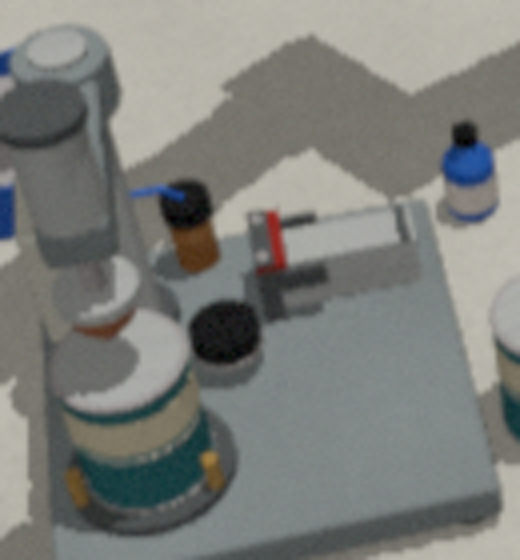

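```bash
cat > fit.py <<'E'
from h import *
from scipy.optimize import least_squares
def px(x0,y0,s,pts): return [(x0+(a+.5)/s-.5,y0+(b+.5)/s-.5) for a,b in pts]
T=lambda *p:px(155,145,12,p); S=lambda *p:px(310,180,10,p)
C=lambda *p:px(312,125,6,p); D=lambda *p:px(90,140,4,p)
m=-2.75
pl=lambda y:[(m-50,y+25,35),(m-50,y-25,35),(m+50,y-25,35),(m+50,y+25,35)]
tray=[]
for y,uv in((64,T((163,557),(313,505),(228,225),(80,270))),(0,T((352,492),(503,445),(412,168),(270,208))),(-64,T((545,432),(690,378),(595,95),(452,150)))):
    tray+=[("top",a,b) for a,b in zip(uv,pl(y))]
for y,uv in((64,S((525,75),(403,125),(578,300),(695,238))),(0,S((383,138),(265,188),(435,365),(548,305)))):
    tray+=[("scene",a,b) for a,b in zip(uv,pl(y))]
cod=[("top",a,b) for a,b in zip(C((10,50),(45,565),(70,383),(80,457),(250,350),(260,455)),
 [(-85,255,50),(-85,-85,50),(-60,20,102.8),(-60,-20,102.8),(41.5,33,114.5),(41.5,-33,114.5)])]
cod+=[("scene",a,b) for a,b in zip(D((498,492),(430,203),(415,243),(402,205)),
 [(-85,255,50),(-85,-85,50),(-60,20,102.8),(-60,-20,102.8)])]
def tf(q,P):
    P=np.array(P,float)/1000; c,s=np.cos(q[2]),np.sin(q[2])
    return np.c_[q[0]+c*P[:,0]-s*P[:,1],q[1]+s*P[:,0]+c*P[:,1],P[:,2]]
def fit(obs,q0):
    P=[o[2] for o in obs];uv=np.array([o[1] for o in obs])
    def f(q,n=None):
        W=tf(q,P);return np.concatenate([(proj(o[0],w)[0]-u) for o,w,u in zip(obs,W,uv)])
    s=least_squares(f,q0,loss='soft_l1');print(np.round(s.x[:2],4),np.degrees(s.x[2]),np.round(s.fun,1).reshape(-1,2).tolist());return s.x
if __name__=="__main__":
    for cam in(None,"top","scene"):
        print(cam);fit([o for o in tray if cam in(None,o[0])],[.6,.2,.2]);fit([o for o in cod if cam in(None,o[0])],[.5,-.3,-1.5])
E
python3 fit.py
python3 - <<'E'
from h import *
t=np.load('top0.npz');d=t['d']
# sanity: depth heights
for uv in[(343,194),(325,194),(190,165),(358,193),(330,140),(230,120),(182,115),(298,152),(170,225),(280,200)]:
    print(uv,np.round(world('top',uv,d[uv[1],uv[0]]),4))
E
```

```text
None
[0.5742 0.2388] 17.88542905207452 [[-0.2, -0.1], [-0.3, 0.2], [-0.6, -0.4], [-0.6, -0.2], [-0.0, 0.2], [-0.2, 0.1], [-0.2, -0.7], [-0.6, -0.1], [-0.3, 0.1], [-0.0, 0.6], [0.3, 0.4], [-0.1, -0.3], [-1.2, -0.1], [-0.2, -0.1], [0.4, -0.3], [0.1, 0.6], [-1.4, 0.0], [-1.0, 0.1], [-0.2, 0.2], [0.2, 0.7]]
[ 0.4717 -0.3488] -87.99410355285515 [[-0.5, -1.2], [-0.7, -0.5], [1.8, -0.4], [0.8, -2.1], [-0.6, -0.1], [-0.9, 0.0], [-0.4, -1.3], [-0.4, -2.4], [-1.0, -1.8], [0.5, -0.3]]
top
[0.5741 0.238 ] 18.276559137313004 [[0.2, 0.0], [0.1, 0.3], [-0.4, -0.3], [-0.4, -0.0], [0.3, 0.2], [0.1, 0.0], [-0.0, -0.7], [-0.5, -0.0], [0.0, -0.0], [0.2, 0.4], [0.4, 0.3], [0.1, -0.3]]
[ 0.4697 -0.3497] -87.69124606131494 [[-0.6, -0.5], [-0.3, 0.2], [2.0, 0.3], [1.1, -1.4], [-0.4, 0.4], [-0.6, 0.5]]
scene
[0.5733 0.2402] 16.795480616102076 [[-0.4, -0.1], [0.4, -0.3], [0.6, -0.3], [0.5, 0.7], [-0.8, -0.2], [-0.6, -0.3], [-0.2, -0.0], [0.3, 0.7]]
[ 0.4785 -0.3486] -87.90552048720052 [[0.1, 0.4], [-0.2, -1.2], [-0.7, -0.5], [0.8, 1.0]]
(343, 194) [ 0.4684 -0.3557  0.0931]
(325, 194) [ 0.4674 -0.2876  0.1018]
(190, 165) [ 0.1545 -0.0452  1.87  ]
(358, 193) [ 0.4679 -0.4072  0.1143]
(330, 140) [ 0.6883 -0.3203  0.0546]
(230, 120) [0.7101 0.0563 0.2388]
(182, 115) [0.7701 0.2443 0.1254]
(298, 152) [ 0.6253 -0.1902  0.1144]
(170, 225) [ 0.3686  0.3027 -0.0006]
(280, 200) [ 0.463  -0.125   0.0006]
```

```bash
cat >> h.py <<'E'
def delta(x,y,z,az):
    s=r.get_state();R=Ro.from_euler('xyz',s["eef_rot"],degrees=True)
    d=R.inv().apply(np.array([x,y,z])-s["tcp_pos"])
    X=R.apply([1,0,0]);a=np.degrees(np.arctan2(X[1],X[0]))
    t=-np.radians((az-a+180)%360-180)
    print("t%.2f"%s["time_s"],"tx ty tz",np.round(d,4),"turn %.4f"%t,"|",np.round(s["tcp_pos"],4),"az %.2f"%a,np.round(s["eef_rot"],2),"F",np.round(s["contact_force"],1),"w %.4f"%s["gripper_width"],"J",np.round(s["joints"],1))
E
python3 -c "
from h import *
delta(.605,.248,.25,18.2)"
```

```text
t0.10 tx ty tz [ 0.6535 -0.0063  0.6957] turn 0.0390 | [ 0.2356 -0.6321  0.2427] az 20.44 [-8.991e+01  1.000e-02  2.044e+01] F [-0.2 -0.1  1.1] w 0.0878 J [-53.1  20.6   0.6  -0.  -70.1 -16.5]
```

apply_moves:
  deltas:
    - {"tx":0.0343,"ty":-0.01,"tz":0.0365,"turn":0.039,"gripper":0.0}
    - {"tx":0.0686,"ty":-0.01,"tz":0.073,"turn":0.039,"gripper":0.0}
    - {"tx":0.103,"ty":-0.01,"tz":0.1095,"turn":0.039,"gripper":0.0}
    - {"tx":0.137,"ty":-0.01,"tz":0.146,"turn":0.039,"gripper":0.0}
    - {"tx":0.17,"ty":-0.01,"tz":0.181,"turn":0.039,"gripper":0.0}

```text
time_s: 0.6
tcp_pos: [0.332, -0.4016, 0.2533]
eef_rot: [-90.0, 0.0, 18.2]
contact_force: [0.9, -0.7, -0.0]
gripper_width: 0.0533
```

```bash
python3 -c "
from h import *
delta(.605,.248,.26,18.2)"
```

```text
t0.60 tx ty tz [ 0.4621 -0.0066  0.5319] turn -0.0003 | [ 0.332  -0.4016  0.2533] az 18.19 [-8.998e+01  1.000e-02  1.819e+01] F [ 0.9 -0.7 -0. ] w 0.0533 J [-28.8   5.6 -17.7  -0.  -66.7 -43. ]
```

apply_moves:
  deltas:
    - {"tx":0.03,"ty":-0.006,"tz":0.036,"gripper":0.0}
    - {"tx":0.06,"ty":-0.006,"tz":0.072,"gripper":0.0}
    - {"tx":0.09,"ty":-0.006,"tz":0.108,"gripper":0.0}
    - {"tx":0.122,"ty":-0.006,"tz":0.144,"gripper":0.0}
    - {"tx":0.155,"ty":-0.006,"tz":0.18,"gripper":0.0}

```text
invalid input at $.deltas[0]: expected keys tx, ty, tz, turn, gripper
```

apply_moves:
  deltas:
    - {"tx":0.03,"ty":0,"tz":0.036,"gripper":0.0}
    - {"tx":0.06,"ty":0,"tz":0.072,"gripper":0.0}
    - {"tx":0.09,"ty":0,"tz":0.108,"gripper":0.0}
    - {"tx":0.122,"ty":0,"tz":0.144,"gripper":0.0}
    - {"tx":0.155,"ty":0,"tz":0.18,"gripper":0.0}

```text
invalid input at $.deltas[0]: expected keys tx, ty, tz, turn, gripper
```

```bash
python3 - <<'E'
from h import *
delta(.605,.248,.26,18.2)
for n in("scene","top"):
    p,d=capture(n);np.savez(f"{n}1.npz",p=p,d=d)
    if n=="top":crop(p,312,155,70,50,11,'pics/t_cod1.png')
    else: crop(p,140,180,60,50,12,'pics/s_cod1.png')
    cv2.imwrite(f"pics/{n}1.png",p[:,:,::-1])
E
```

```text
t0.60 tx ty tz [ 0.4621 -0.0066  0.5319] turn -0.0003 | [ 0.332  -0.4016  0.2533] az 18.19 [-8.998e+01  1.000e-02  1.819e+01] F [ 0.9 -0.7 -0. ] w 0.0533 J [-28.8   5.6 -17.7  -0.  -66.7 -43. ]
```

View pics/t_cod1.png

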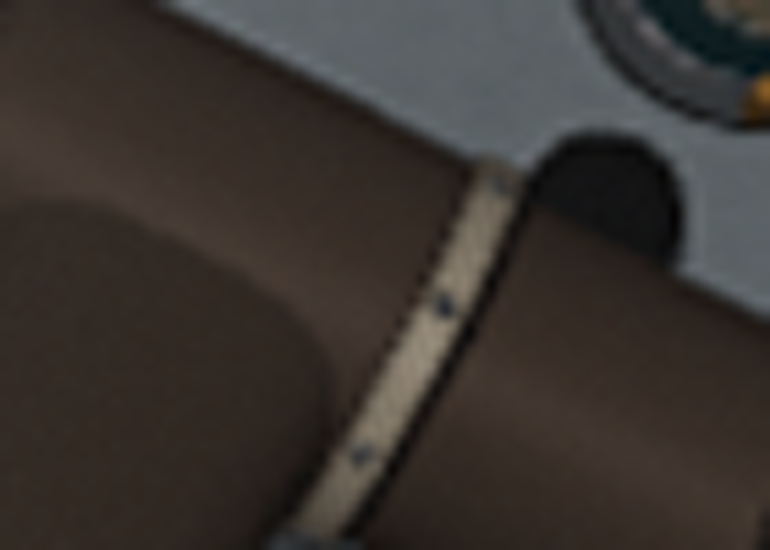

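View pics/s_cod1.png

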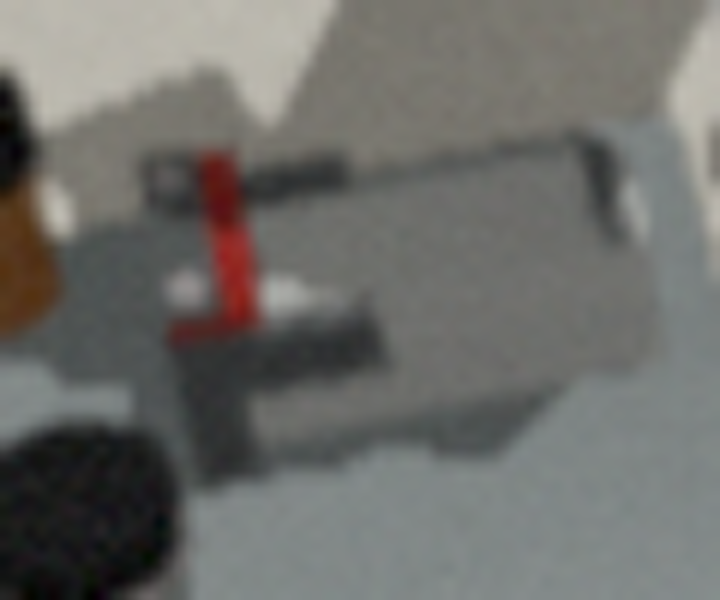

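View pics/top1.png

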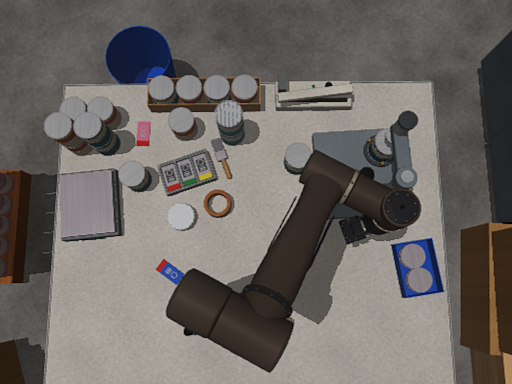

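The pictures show the arm over the coder, so they can't be used to measure it. The moves were refused because `turn` was missing, so I'll send them again with it.

apply_moves:
  deltas:
    - {"tx":0.03,"ty":-0.006,"tz":0.036,"turn":0,"gripper":0.0}
    - {"tx":0.06,"ty":-0.006,"tz":0.072,"turn":0,"gripper":0.0}
    - {"tx":0.09,"ty":-0.006,"tz":0.108,"turn":0,"gripper":0.0}
    - {"tx":0.122,"ty":-0.006,"tz":0.144,"turn":0,"gripper":0.0}
    - {"tx":0.155,"ty":-0.006,"tz":0.18,"turn":0,"gripper":0.0}

```text
time_s: 1.2
tcp_pos: [0.4229, -0.1826, 0.2597]
eef_rot: [-90.0, -0.0, 18.2]
contact_force: [1.5, -1.0, 0.5]
gripper_width: 0.0049
```

apply_moves:
  deltas:
    - {"tx":0.03,"ty":0,"tz":0.036,"turn":0,"gripper":0.0}
    - {"tx":0.06,"ty":0,"tz":0.072,"turn":0,"gripper":0.0}
    - {"tx":0.09,"ty":0,"tz":0.108,"turn":0,"gripper":0.0}
    - {"tx":0.122,"ty":0,"tz":0.144,"turn":0,"gripper":0.0}
    - {"tx":0.155,"ty":0,"tz":0.18,"turn":0,"gripper":0.0}

```text
time_s: 1.7
tcp_pos: [0.5141, 0.037, 0.2596]
eef_rot: [-90.0, -0.0, 18.2]
contact_force: [1.7, -0.9, 0.6]
gripper_width: 0.0003
```

```bash
python3 - <<'E'
from h import *
delta(.605,.248,.2,18.2)
for n in("scene","top"):
    p,d=capture(n);np.savez(f"{n}2.npz",p=p,d=d)
    if n=="top":crop(p,312,155,70,60,11,'pics/t_cod2.png')
    else: crop(p,140,180,60,50,12,'pics/s_cod2.png')
    cv2.imwrite(f"pics/{n}2.png",p[:,:,::-1])
E
```

```text
t1.70 tx ty tz [0.1522 0.0597 0.172 ] turn 0.0003 | [0.5141 0.037  0.2596] az 18.22 [-9.000e+01 -1.000e-02  1.822e+01] F [ 1.7 -0.9  0.6] w 0.0003 J [ 26.    4.8 -17.7   0.  -67.5 -97.7]
```

View pics/t_cod2.png

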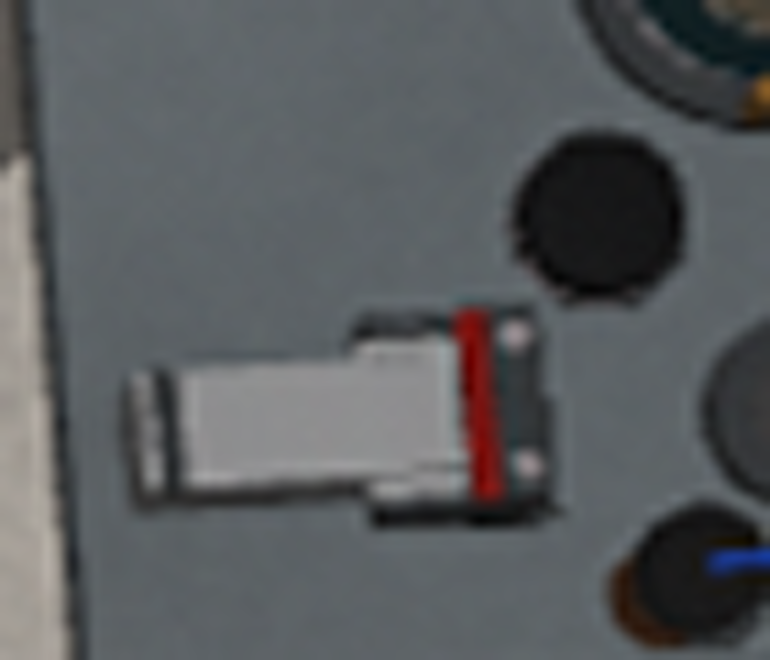

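View pics/s_cod2.png

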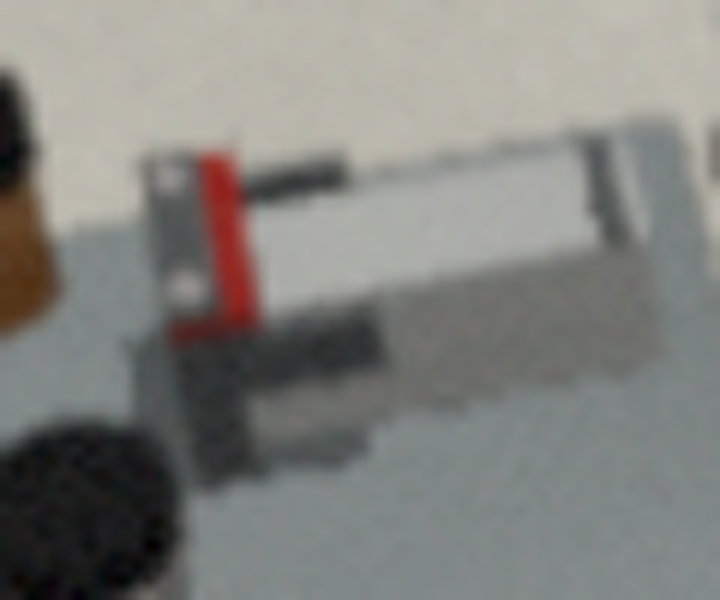

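View pics/top2.png

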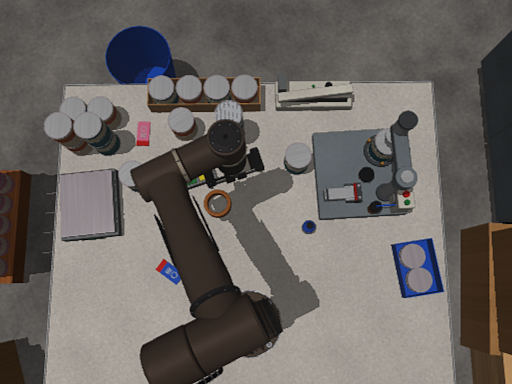

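Both views now show the coder clearly. In the top view the red lip runs from about (353,183) to (355,200) and the stop's inner edge from (328,188) to (329,199). I'll refit with these.

```bash
cat > fit2.py <<'E'
from fit import *
A=lambda *p:px(312,155,11,p); B=lambda *p:px(140,180,12,p)
c2=[("top",a,b) for a,b in zip(A((177,369),(184,490),(457,312),(475,500),(488,310),(503,498),(450,338)),
 [(-51.5,20,102.8),(-51.5,-20,102.8),(41.5,33,114.5),(41.5,-33,114.5),(51.5,33,114.5),(51.5,-33,114.5)])]
c2+=[("top",a,b) for a,b in zip(C((10,50),(45,565)),[(-85,255,50),(-85,-85,50)])]
c2+=[("scene",a,b) for a,b in zip(B((600,248),(580,140),(232,153),(255,310)),
 [(-51.5,20,102.8),(-51.5,-20,102.8),(41.5,-33,114.5),(41.5,33,114.5)])]
c2+=[("scene",a,b) for a,b in zip(D((498,492),(430,203)),[(-85,255,50),(-85,-85,50)])]
if __name__=="__main__":
    for cam in(None,"top","scene"):
        q=fit([o for o in c2 if cam in(None,o[0])],[.5,-.3,-1.5])
        if cam is None: q0=q
    P=[(-60,20,102.8),(-60,-20,102.8),(-51.5,20,102.8),(-51.5,-20,102.8),(41.5,33,114.5),(41.5,-33,114.5),(51.5,33,114.5),(51.5,-33,114.5),(11,28,104),(11,-28,104),(-51.5,20,100),(41.5,20,100)]
    W=tf(q0,P)
    for n,(x0,y0,w,h,s) in {"top":(312,155,70,60,11),"scene":(140,180,60,50,12)}.items():
        p=np.load(n+'2.npz')['p'];im=cv2.resize(p[y0:y0+h,x0:x0+w,::-1],None,fx=s,fy=s,interpolation=cv2.INTER_CUBIC)
        for u,v in proj(n,W): cv2.drawMarker(im,(int((u-x0+.5)*s),int((v-y0+.5)*s)),(0,255,0),0,12)
        cv2.imwrite(f'pics/ov_{n}.png',im)
E
python3 fit2.py
```

```text
[ 0.473  -0.3504] -87.75761200681448 [[0.1, -0.4], [0.2, -0.8], [-0.1, -0.5], [-0.2, 0.1], [-0.2, -0.4], [-0.0, 0.1], [-0.3, -1.4], [-0.2, -0.7], [-0.1, -0.9], [-0.2, 0.1], [0.1, -1.0], [0.2, -0.6], [-0.5, -1.0], [-0.9, -2.2]]
[ 0.4712 -0.3507] -87.51565144473452 [[0.1, 0.1], [0.3, -0.3], [0.0, -0.0], [-0.1, 0.5], [-0.1, 0.0], [0.1, 0.5], [-0.5, -0.9], [0.0, -0.2]]
[ 0.4773 -0.3501] -87.7859880178635 [[0.1, -0.0], [0.0, 0.9], [0.3, -0.2], [0.4, 0.3], [-0.2, 0.1], [-0.7, -1.4]]
```

View pics/ov_top.png

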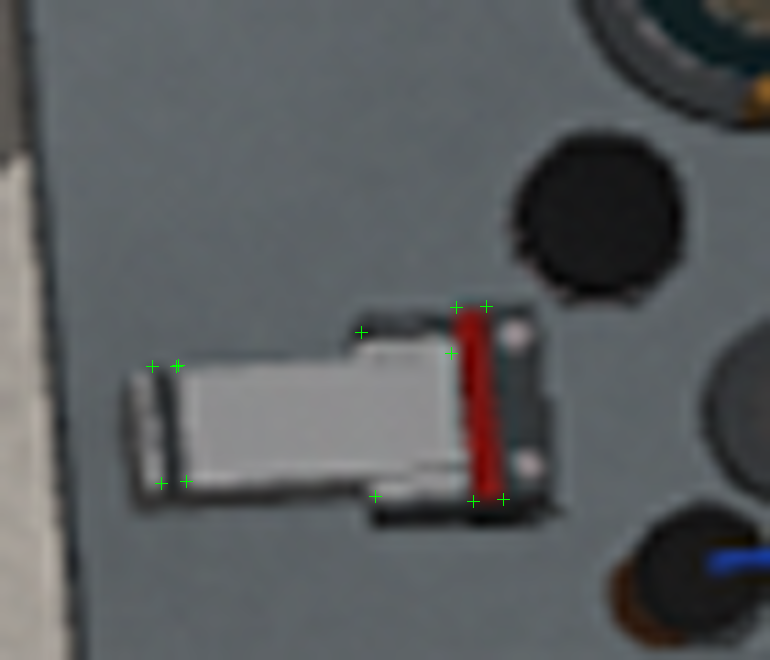

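View pics/ov_scene.png

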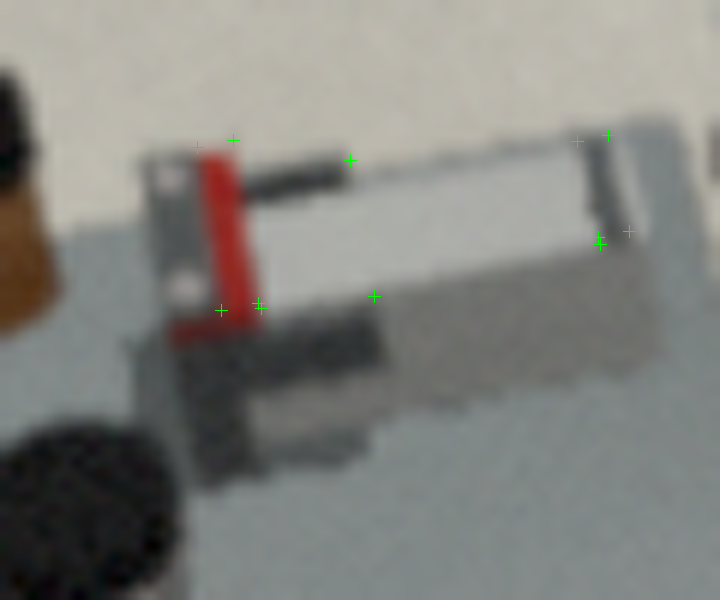

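apply_moves:
  deltas:
    - {"tx":0.03,"ty":0.0,"tz":0.034,"turn":0,"gripper":0.0}
    - {"tx":0.06,"ty":0.0,"tz":0.068,"turn":0,"gripper":0.0}
    - {"tx":0.09,"ty":0.02,"tz":0.102,"turn":0,"gripper":0.0}
    - {"tx":0.12,"ty":0.04,"tz":0.136,"turn":0,"gripper":0.0}
    - {"tx":0.147,"ty":0.06,"tz":0.166,"turn":0,"gripper":0.0}

```text
time_s: 2.3
tcp_pos: [0.6023, 0.2404, 0.1984]
eef_rot: [-90.0, 0.0, 18.2]
contact_force: [1.0, -0.1, 0.7]
gripper_width: 0.0004
```

```bash
python3 -c "
from h import *
delta(.6054,.2488,.065,18.2)"
```

```text
t2.30 tx ty tz [0.0056 0.1334 0.007 ] turn 0.0002 | [0.6023 0.2404 0.1984] az 18.21 [-9.000e+01  1.000e-02  1.821e+01] F [ 1.  -0.1  0.7] w 0.0004 J [  39.    19.8   -6.5   -0.   -63.7 -110.8]
```

apply_moves:
  deltas:
    - {"tx":0.002,"ty":0.04,"tz":0.002,"turn":0,"gripper":0.0}
    - {"tx":0.002,"ty":0.08,"tz":0.002,"turn":0,"gripper":0.0}
    - {"tx":0.002,"ty":0.115,"tz":0.002,"turn":0,"gripper":0.0}
    - {"tx":0.002,"ty":0.132,"tz":0.002,"turn":0,"gripper":0.0}
    - {"tx":0.002,"ty":0.132,"tz":0.002,"turn":0,"gripper":0.0}

```text
time_s: 2.8
tcp_pos: [0.6012, 0.2397, 0.0639]
eef_rot: [-90.1, 0.4, 18.2]
contact_force: [-0.2, 0.9, 0.7]
gripper_width: 0.0004
```

```bash
python3 - <<'E'
from h import *
delta(.6054,.2488,.065,18.2)
for n,(a,b,w,h,s) in {"scene":(310,170,80,70,10),"top":(155,135,70,60,11)}.items():
    p,d=capture(n);np.savez(f"{n}3.npz",p=p,d=d);crop(p,a,b,w,h,s,f"pics/{n}3.png")
E
```

```text
t2.80 tx ty tz [ 0.0068 -0.0012  0.0073] turn -0.0006 | [0.6012 0.2397 0.0639] az 18.16 [-90.11   0.36  18.16] F [-0.2  0.9  0.7] w 0.0004 J [  39.    27.2  -14.6   -0.   -48.6 -110.8]
```

View pics/scene3.png

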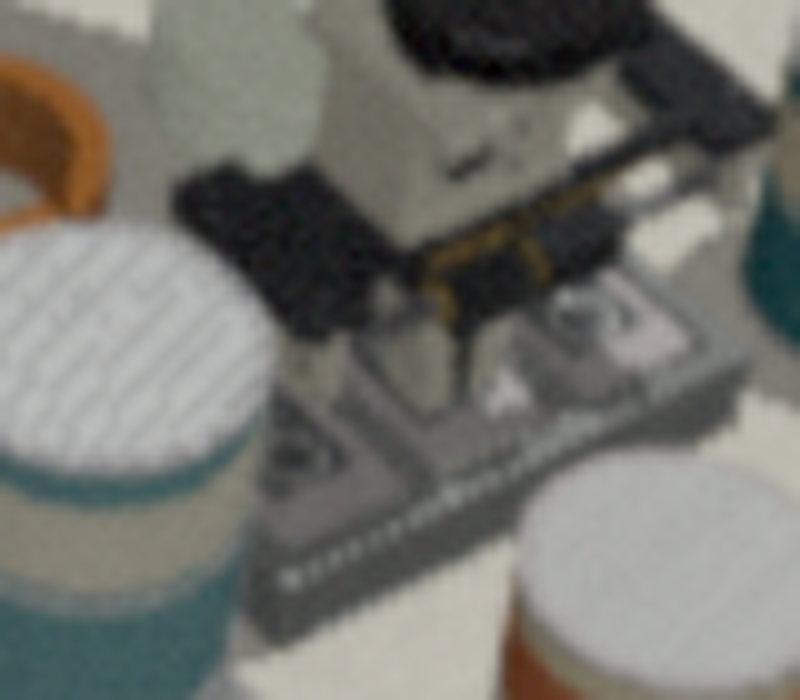

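View pics/top3.png

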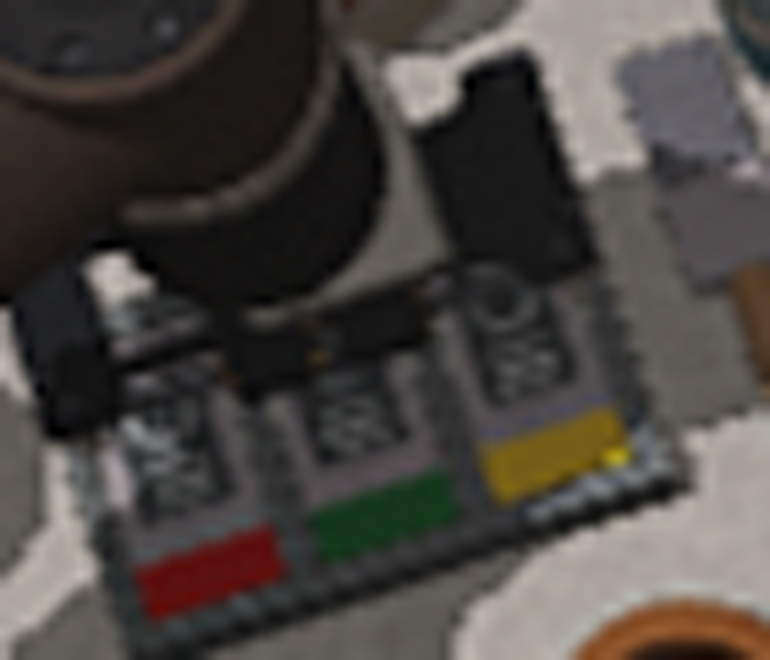

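apply_moves:
  deltas:
    - {"tx":0.007,"ty":0,"tz":0.007,"turn":0,"gripper":0.0}
    - {"tx":0.007,"ty":0,"tz":0.007,"turn":0,"gripper":0.0}
    - {"tx":0.007,"ty":0,"tz":0.007,"turn":0,"gripper":0.0}

```text
time_s: 3.2
tcp_pos: [0.6079, 0.251, 0.0687]
eef_rot: [-90.0, -0.1, 18.2]
contact_force: [-0.3, 0.7, -0.8]
gripper_width: 0.0006
```

```bash
python3 - <<'E'
from h import *
delta(.6054,.2488,.050,18.2)
E
```

```text
t3.20 tx ty tz [-0.0031  0.0187 -0.0013] turn 0.0005 | [0.6079 0.251  0.0687] az 18.23 [-89.96  -0.11  18.23] F [-0.3  0.7 -0.8] w 0.0006 J [  39.4   27.5  -13.3    0.   -49.1 -111.2]
```

apply_moves:
  deltas:
    - {"tx":-0.003,"ty":0.005,"tz":-0.001,"turn":0,"gripper":0.0}
    - {"tx":-0.003,"ty":0.01,"tz":-0.001,"turn":0,"gripper":0.0}
    - {"tx":-0.003,"ty":0.014,"tz":-0.001,"turn":0,"gripper":0.0}
    - {"tx":-0.003,"ty":0.018,"tz":-0.001,"turn":0,"gripper":0.0}
    - {"tx":-0.003,"ty":0.021,"tz":-0.001,"turn":0,"gripper":0.0}

```text
time_s: 3.7
tcp_pos: [0.6047, 0.2483, 0.046]
eef_rot: [-90.0, 0.0, 18.2]
contact_force: [-0.1, -0.6, 0.5]
gripper_width: 0.0005
```

apply_moves:
  deltas:
    - {"tx":0,"ty":0.003,"tz":0,"turn":0,"gripper":0.0}
    - {"tx":0,"ty":0.006,"tz":0,"turn":0,"gripper":0.0}
    - {"tx":0,"ty":0.008,"tz":0,"turn":0,"gripper":0.0}

```text
time_s: 4.0
tcp_pos: [0.6058, 0.2489, 0.0393]
eef_rot: [-90.0, -0.1, 18.2]
contact_force: [1.1, -1.2, 8.0]
gripper_width: 0.0005
```

apply_moves:
  deltas:
    - {"tx":0,"ty":0.001,"tz":0,"turn":0,"gripper":0.0}
    - {"tx":0,"ty":0.001,"tz":0,"turn":0,"gripper":0.0}
    - {"tx":0,"ty":0.001,"tz":0,"turn":0,"gripper":0.0}

```text
time_s: 4.3
tcp_pos: [0.6063, 0.2492, 0.0391]
eef_rot: [-90.0, -0.2, 18.3]
contact_force: [0.9, 0.3, 6.4]
gripper_width: 0.0003
```

apply_moves:
  deltas:
    - {"tx":0,"ty":-0.02,"tz":0,"turn":0,"gripper":0.0}
    - {"tx":0,"ty":-0.05,"tz":0,"turn":0,"gripper":0.0}
    - {"tx":0,"ty":-0.085,"tz":0,"turn":0,"gripper":0.0}
    - {"tx":-0.035,"ty":-0.105,"tz":0,"turn":0,"gripper":0.07}
    - {"tx":-0.07,"ty":-0.105,"tz":0,"turn":0,"gripper":0.07}

```text
time_s: 4.8
tcp_pos: [0.5394, 0.2274, 0.1454]
eef_rot: [-89.9, -0.3, 18.2]
contact_force: [-0.6, 1.2, 1.0]
gripper_width: 0.0114
```

```bash
python3 - <<'E'
from h import *
delta(.540,.227,.1,18.2)
for n,(a,b,w,h,s) in {"scene":(310,170,80,70,10),"top":(155,135,70,60,11)}.items():
    p,d=capture(n);np.savez(f"{n}4.npz",p=p,d=d);crop(p,a,b,w,h,s,f"pics/{n}4.png")
E
```

```text
t4.80 tx ty tz [ 0.0002  0.0454 -0.0006] turn 0.0000 | [0.5394 0.2274 0.1454] az 18.20 [-89.92  -0.3   18.2 ] F [-0.6  1.2  1. ] w 0.0114 J [ 4.200e+01  1.670e+01 -1.870e+01  1.000e-01 -5.430e+01 -1.138e+02]
```

View pics/scene4.png

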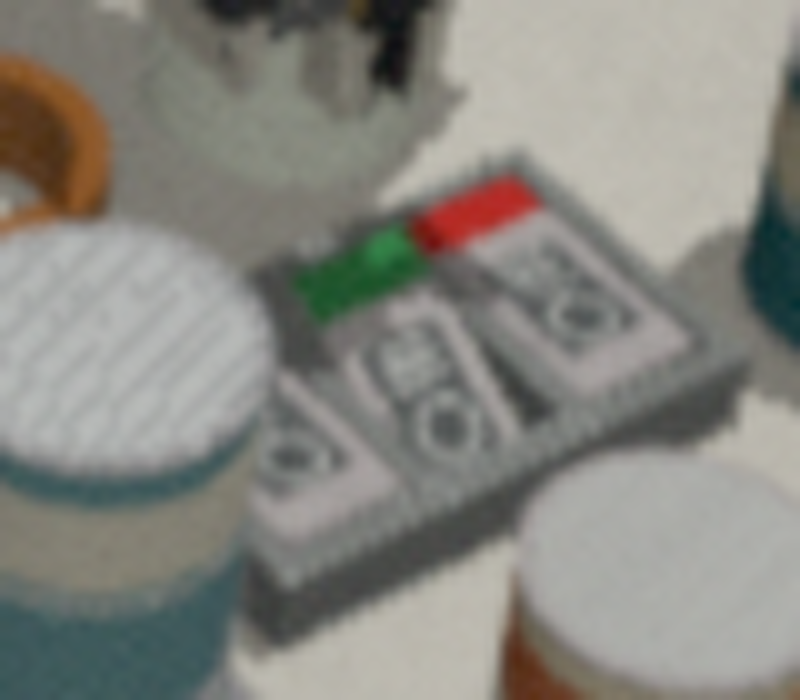

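View pics/top4.png

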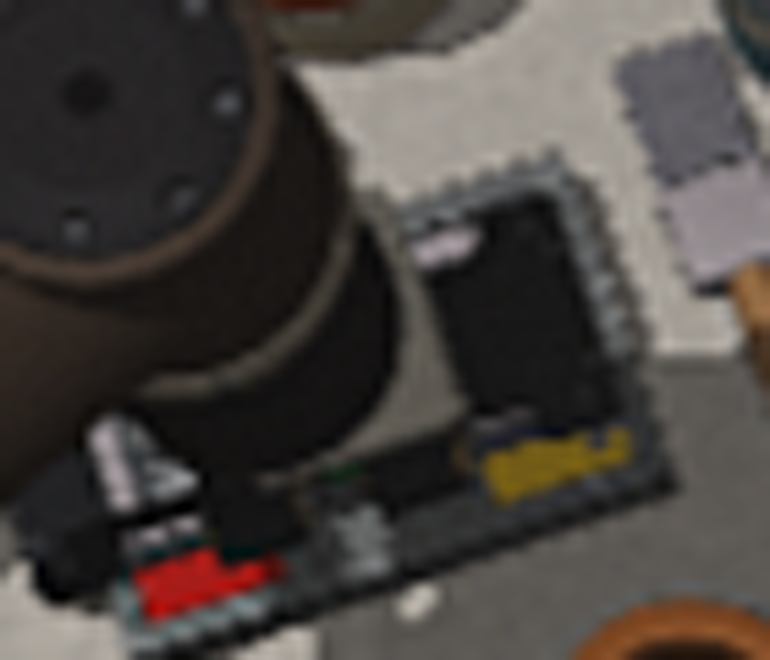

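Scene view: the green band is raised (crop 360,270) and the plain end is down in the well. Now I'll open and go down over the banded end.

apply_moves:
  deltas:
    - {"tx":0.003,"ty":0.0,"tz":0,"turn":0,"gripper":0.07}
    - {"tx":0.003,"ty":0.02,"tz":0,"turn":0,"gripper":0.07}
    - {"tx":0.003,"ty":0.035,"tz":0,"turn":0,"gripper":0.07}
    - {"tx":0.003,"ty":0.04,"tz":0,"turn":0,"gripper":0.07}
    - {"tx":0.003,"ty":0.04,"tz":0,"turn":0,"gripper":0.07}

```text
time_s: 5.4
tcp_pos: [0.5414, 0.2274, 0.1014]
eef_rot: [-90.1, 0.1, 18.2]
contact_force: [-0.3, -0.7, 0.3]
gripper_width: 0.0584
```

```bash
python3 - <<'E'
from h import *
delta(.5427,.2282,.056,18.2)
for n,(a,b,w,h,s) in {"scene":(310,170,80,70,10),"top":(155,135,70,60,11)}.items():
    p,d=capture(n);np.savez(f"{n}5.npz",p=p,d=d);crop(p,a,b,w,h,s,f"pics/{n}5.png")
E
```

```text
t5.40 tx ty tz [0.0016 0.0454 0.0004] turn 0.0000 | [0.5414 0.2274 0.1014] az 18.20 [-90.06   0.11  18.2 ] F [-0.3 -0.7  0.3] w 0.0584 J [  41.9   19.8  -20.8    0.   -49.4 -113.7]
```

View pics/scene5.png

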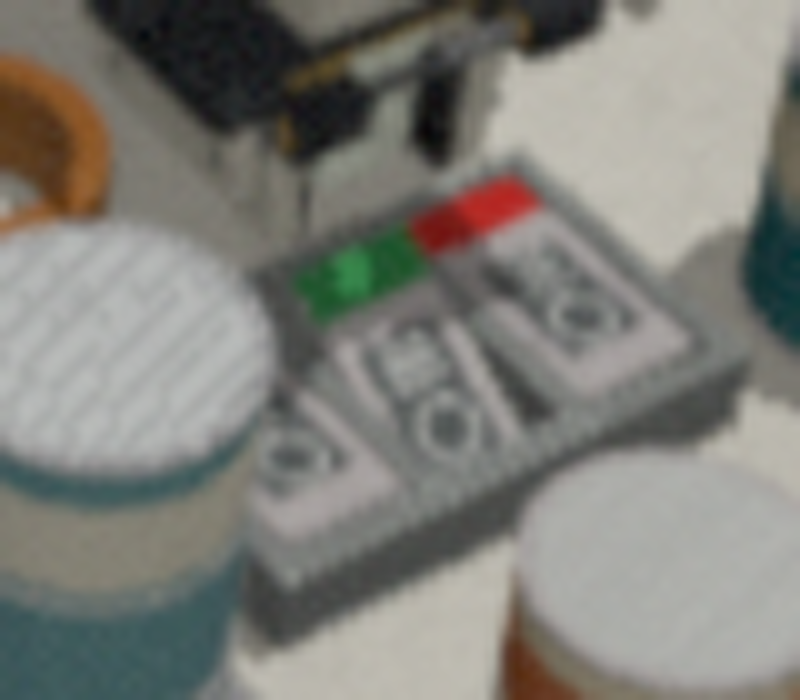

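View pics/top5.png

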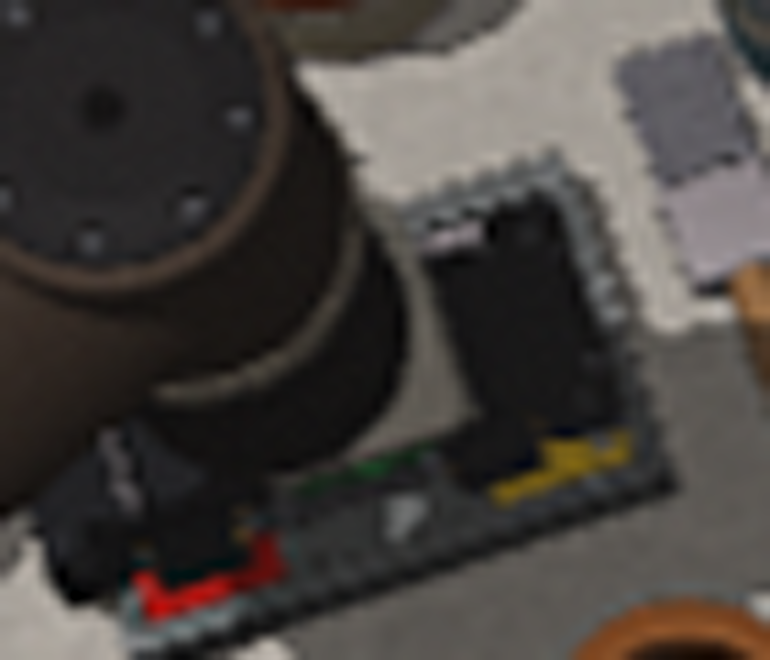

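apply_moves:
  deltas:
    - {"tx":0.002,"ty":0.006,"tz":0.001,"turn":0,"gripper":0.07}
    - {"tx":0.002,"ty":0.016,"tz":0.001,"turn":0,"gripper":0.07}
    - {"tx":0.002,"ty":0.028,"tz":0.001,"turn":0,"gripper":0.07}
    - {"tx":0.002,"ty":0.036,"tz":0.001,"turn":0,"gripper":0.07}
    - {"tx":0.002,"ty":0.04,"tz":0.001,"turn":0,"gripper":0.07}

```text
time_s: 6.0
tcp_pos: [0.5421, 0.2286, 0.0611]
eef_rot: [-90.0, 0.1, 18.2]
contact_force: [-0.0, -0.0, -1.0]
gripper_width: 0.0701
```

apply_moves:
  deltas:
    - {"tx":0,"ty":0.004,"tz":0,"turn":0,"gripper":0.07}
    - {"tx":0,"ty":0.004,"tz":0,"turn":0,"gripper":0.07}

```text
time_s: 6.2
tcp_pos: [0.5425, 0.2289, 0.058]
eef_rot: [-90.0, 0.0, 18.2]
contact_force: [0.4, -0.2, -0.5]
gripper_width: 0.0701
```

```bash
python3 - <<'E'
from h import *
delta(.5427,.2282,.056,18.2)
for n,(a,b,w,h,s) in {"scene":(310,170,80,70,10)}.items():
    p,d=capture(n);np.savez(f"{n}6.npz",p=p,d=d);crop(p,a,b,w,h,s,f"pics/{n}6.png")
E
```

```text
t6.20 tx ty tz [-0.      0.002  -0.0008] turn 0.0002 | [0.5425 0.2289 0.058 ] az 18.21 [-9.002e+01  5.000e-02  1.821e+01] F [ 0.4 -0.2 -0.5] w 0.0701 J [  41.9   23.   -23.    -0.   -44.  -113.7]
```

View pics/scene6.png

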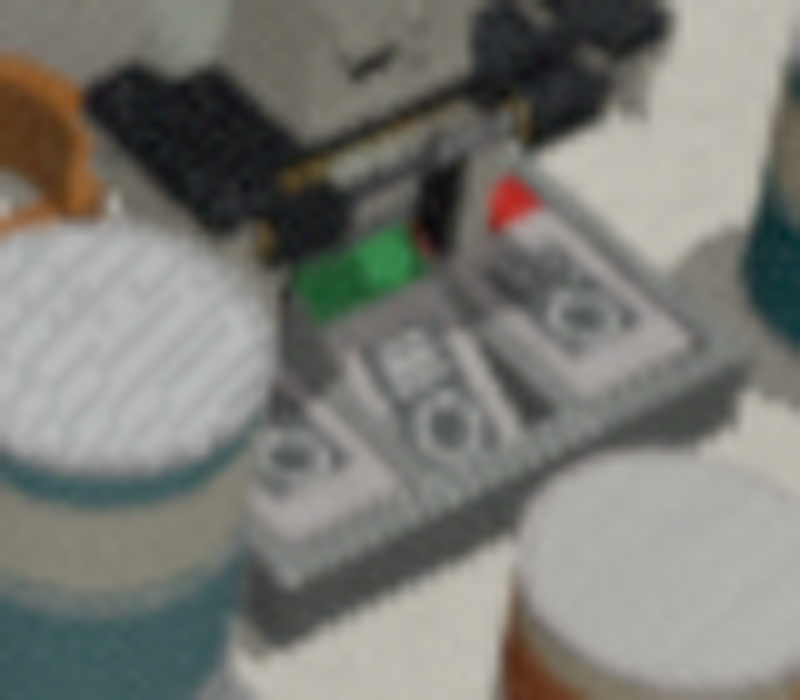

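The fingers straddle the band (crop 290,270 and 450,230). Now I'll close on it.

apply_moves:
  deltas:
    - {"tx":0,"ty":0.002,"tz":0,"turn":0,"gripper":0.044}
    - {"tx":0,"ty":0.002,"tz":0,"turn":0,"gripper":0.044}
    - {"tx":0,"ty":0.002,"tz":0,"turn":0,"gripper":0.044}
    - {"tx":0,"ty":0.002,"tz":0,"turn":0,"gripper":0.044}
    - {"tx":0,"ty":0.002,"tz":0,"turn":0,"gripper":0.044}
  newtons: 50

```text
time_s: 6.75
tcp_pos: [0.5428, 0.2291, 0.0568]
eef_rot: [-90.0, -0.0, 18.2]
contact_force: [-1.3, -0.9, 1.6]
gripper_width: 0.0474
```

apply_moves:
  deltas:
    - {"tx":0,"ty":-0.002,"tz":0,"turn":0,"gripper":0.044}
    - {"tx":0,"ty":-0.007,"tz":0,"turn":0,"gripper":0.044}
    - {"tx":0,"ty":-0.014,"tz":0,"turn":0,"gripper":0.044}
    - {"tx":0,"ty":-0.024,"tz":0,"turn":0,"gripper":0.044}
    - {"tx":0,"ty":-0.036,"tz":0,"turn":0,"gripper":0.044}

```text
time_s: 7.25
tcp_pos: [0.5426, 0.229, 0.0935]
eef_rot: [-90.0, 0.0, 18.2]
contact_force: [0.1, 0.2, -0.4]
gripper_width: 0.0475
```

apply_moves:
  deltas:
    - {"tx":0,"ty":-0.015,"tz":0,"turn":0,"gripper":0.044}
    - {"tx":0,"ty":-0.03,"tz":0,"turn":0,"gripper":0.044}
    - {"tx":0,"ty":-0.045,"tz":0,"turn":0,"gripper":0.044}
    - {"tx":0,"ty":-0.055,"tz":0,"turn":0,"gripper":0.044}
    - {"tx":0,"ty":-0.06,"tz":0,"turn":0,"gripper":0.044}

```text
time_s: 7.75
tcp_pos: [0.5431, 0.2293, 0.1543]
eef_rot: [-90.0, -0.1, 18.2]
contact_force: [-0.5, -0.2, -1.5]
gripper_width: 0.0474
```

```bash
python3 - <<'E'
from h import *
delta(.5427,.2282,.2,18.2)
for n,(a,b,w,h,s) in {"scene":(310,130,80,80,9)}.items():
    p,d=capture(n);np.savez(f"{n}7.npz",p=p,d=d);crop(p,a,b,w,h,s,f"pics/{n}7.png")
E
```

```text
t7.75 tx ty tz [-0.0007 -0.0457 -0.0009] turn 0.0002 | [0.5431 0.2293 0.1543] az 18.21 [-89.96  -0.12  18.21] F [-0.5 -0.2 -1.5] w 0.0474 J [  41.9   16.7  -17.4    0.   -55.8 -113.7]
```

View pics/scene7.png

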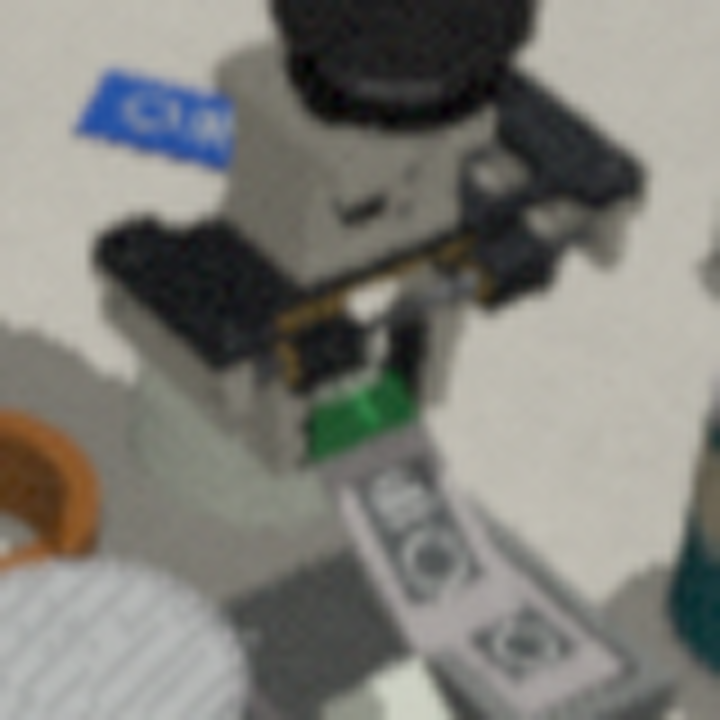

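The plate is gripped firmly and slants down from the band (crop 360,420) to the plain end (600,680). Now I'll carry it over in stages.

```bash
python3 - <<'E'
from h import *
delta(.52,.10,.24,-5)
E
```

```text
t7.80 tx ty tz [-0.0623 -0.0858 -0.1156] turn 0.4052 | [0.5432 0.2294 0.1544] az 18.22 [-89.96  -0.13  18.22] F [ 0.6  0.6 -0.7] w 0.0471 J [  41.9   16.7  -17.4    0.   -55.8 -113.7]
```

apply_moves:
  deltas:
    - {"tx":-0.008,"ty":-0.015,"tz":-0.015,"turn":0.06,"gripper":0.044}
    - {"tx":-0.02,"ty":-0.035,"tz":-0.038,"turn":0.14,"gripper":0.044}
    - {"tx":-0.034,"ty":-0.055,"tz":-0.064,"turn":0.23,"gripper":0.044}
    - {"tx":-0.048,"ty":-0.072,"tz":-0.09,"turn":0.32,"gripper":0.044}
    - {"tx":-0.062,"ty":-0.086,"tz":-0.116,"turn":0.405,"gripper":0.044}

```text
time_s: 8.3
tcp_pos: [0.5196, 0.0985, 0.2391]
eef_rot: [-90.0, 0.0, -5.2]
contact_force: [0.7, -0.1, -0.6]
gripper_width: 0.0476
```

```bash
python3 - <<'E'
from h import *
delta(.495,-.04,.24,-33)
E
```

```text
t8.30 tx ty tz [-0.012  -0.0009 -0.1401] turn 0.4853 | [0.5196 0.0985 0.2391] az -5.19 [-9.00e+01  1.00e-02 -5.19e+00] F [ 0.7 -0.1 -0.6] w 0.0476 J [  32.     6.9  -18.    -0.   -65.  -127.2]
```

apply_moves:
  deltas:
    - {"tx":-0.002,"ty":0,"tz":-0.028,"turn":0.097,"gripper":0.044}
    - {"tx":-0.005,"ty":0,"tz":-0.056,"turn":0.194,"gripper":0.044}
    - {"tx":-0.007,"ty":0,"tz":-0.084,"turn":0.291,"gripper":0.044}
    - {"tx":-0.01,"ty":0,"tz":-0.112,"turn":0.388,"gripper":0.044}
    - {"tx":-0.012,"ty":0,"tz":-0.14,"turn":0.485,"gripper":0.044}

```text
time_s: 8.8
tcp_pos: [0.4952, -0.04, 0.2381]
eef_rot: [-90.0, 0.0, -33.0]
contact_force: [1.3, 0.4, -1.2]
gripper_width: 0.0477
```

```bash
python3 - <<'E'
from h import *
delta(.48,-.18,.24,-62)
E
```

```text
t8.80 tx ty tz [ 0.0636 -0.0019 -0.1257] turn 0.5060 | [ 0.4952 -0.04    0.2381] az -33.01 [-9.002e+01  4.000e-02 -3.301e+01] F [ 1.3  0.4 -1.2] w 0.0477 J [  18.1    3.8  -21.7   -0.   -64.5 -141.1]
```

apply_moves:
  deltas:
    - {"tx":0.013,"ty":0,"tz":-0.025,"turn":0.1,"gripper":0.044}
    - {"tx":0.0255,"ty":0,"tz":-0.05,"turn":0.2,"gripper":0.044}
    - {"tx":0.038,"ty":0,"tz":-0.0755,"turn":0.3,"gripper":0.044}
    - {"tx":0.051,"ty":0,"tz":-0.1,"turn":0.4,"gripper":0.044}
    - {"tx":0.0635,"ty":0,"tz":-0.1255,"turn":0.505,"gripper":0.044}

```text
time_s: 9.3
tcp_pos: [0.4808, -0.1798, 0.2381]
eef_rot: [-90.0, 0.0, -62.0]
contact_force: [1.6, 0.4, -0.7]
gripper_width: 0.0474
```

```bash
python3 - <<'E'
from h import *
delta(.470,-.292,.215,-87.6)
E
```

```text
t9.30 tx ty tz [ 0.0939  0.0231 -0.0623] turn 0.4475 | [ 0.4808 -0.1798  0.2381] az -61.96 [-9.003e+01  3.000e-02 -6.196e+01] F [ 1.6  0.4 -0.7] w 0.0474 J [   1.4    5.5  -19.9   -0.   -64.7 -153.4]
```

apply_moves:
  deltas:
    - {"tx":0.02,"ty":0.004,"tz":-0.013,"turn":0.1,"gripper":0.044}
    - {"tx":0.042,"ty":0.01,"tz":-0.028,"turn":0.2,"gripper":0.044}
    - {"tx":0.064,"ty":0.016,"tz":-0.043,"turn":0.3,"gripper":0.044}
    - {"tx":0.082,"ty":0.02,"tz":-0.055,"turn":0.39,"gripper":0.044}
    - {"tx":0.094,"ty":0.023,"tz":-0.062,"turn":0.4475,"gripper":0.044}

```text
time_s: 9.8
tcp_pos: [0.4704, -0.2922, 0.2145]
eef_rot: [-90.1, 0.0, -87.6]
contact_force: [-0.3, 0.8, -0.1]
gripper_width: 0.0473
```

```bash
python3 - <<'E'
from h import *
delta(.470,-.302,.165,-87.6)
for n,(a,b,w,h,s) in {"scene":(130,160,80,70,10),"top":(305,150,75,65,10)}.items():
    p,d=capture(n);np.savez(f"{n}8.npz",p=p,d=d);crop(p,a,b,w,h,s,f"pics/{n}8.png")
E
```

```text
t9.80 tx ty tz [ 0.0098  0.0495 -0.0008] turn -0.0005 | [ 0.4704 -0.2922  0.2145] az -87.63 [-9.009e+01  3.000e-02 -8.763e+01] F [-0.3  0.8 -0.1] w 0.0473 J [ -11.6   10.5  -17.1   -0.   -62.5 -166. ]
```

View pics/scene8.png

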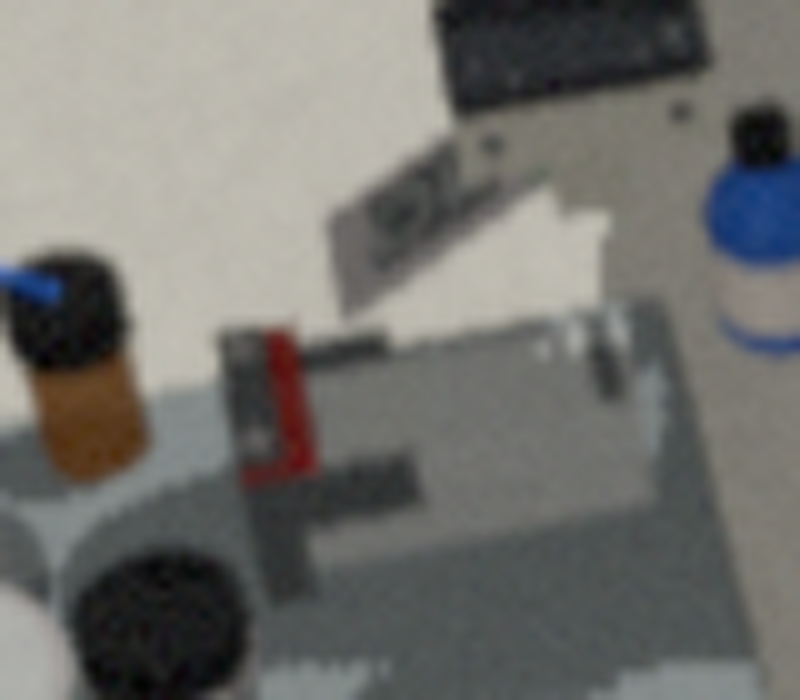

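View pics/top8.png

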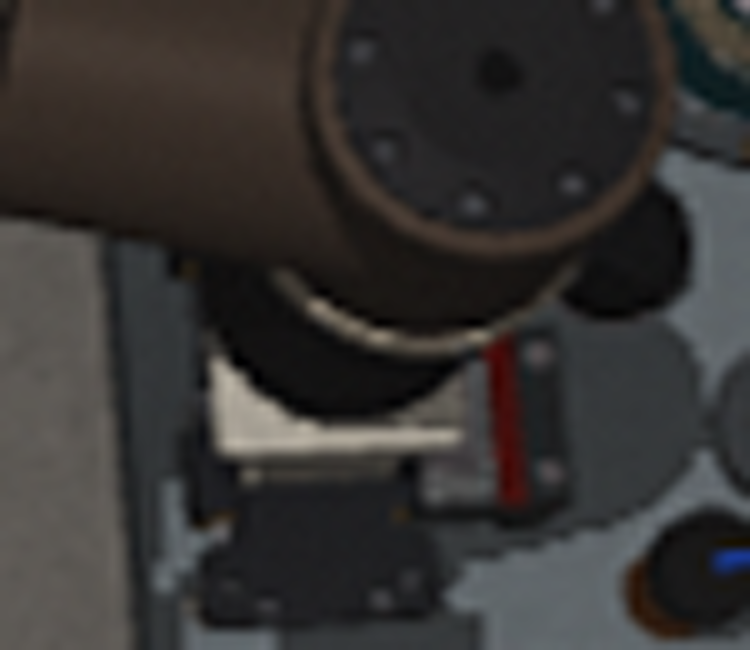

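Scene view: the plate slants over the bed with its plain-end corners at about (163,182) and (164.5,191). I'll use these to check the camera against the robot.

```bash
cat > chk.py <<'E'
from fit2 import *
def corners(tcp,az,tilt,L=94.5,off=5.2):
    # plate pts in frame tool: x fwd, y lateral (left), z up
    t=np.radians(tilt);c,s=np.cos(t),np.sin(t)
    out=[]
    for lx in(L,L-100):
        for ly in(25,-25):
            for n in(1.5,):
                out.append((lx*c+n*s,ly,-off-lx*s+n*c))
    q=(0,0,np.radians(az));W=tf(q,out)+np.array(tcp);return W
E
python3 - <<'E'
from chk import *
W=corners([.4704,-.2922,.2145],-87.63,30)
print(np.round(W[:2],4));print(proj("scene",W[:2])); print(px(130,160,10,[(347,315),(330,225)]))
s=np.load('scene8.npz')
E
```

```text
[[ 0.4988 -0.3737  0.1633]
 [ 0.4488 -0.3758  0.1633]]
[[163.79973996 191.18207755]
 [162.08975047 181.01275806]]
[(164.25, 191.05), (162.55, 182.05)]
```

apply_moves:
  deltas:
    - {"tx":0.003,"ty":0.01,"tz":0.0,"turn":0,"gripper":0.044}
    - {"tx":0.006,"ty":0.022,"tz":0.0,"turn":0,"gripper":0.044}
    - {"tx":0.008,"ty":0.034,"tz":0.0,"turn":0,"gripper":0.044}
    - {"tx":0.0095,"ty":0.044,"tz":0.0,"turn":0,"gripper":0.044}
    - {"tx":0.0095,"ty":0.0495,"tz":0.0,"turn":0,"gripper":0.044}

```text
time_s: 10.4
tcp_pos: [0.4712, -0.3001, 0.1644]
eef_rot: [-90.1, 0.0, -87.3]
contact_force: [0.1, 1.0, -1.6]
gripper_width: 0.0478
```

```bash
python3 - <<'E'
from h import *
delta(.471,-.3017,.1645,-87.6)
for n,(a,b,w,h,s) in {"scene":(140,170,60,50,13),"top":(330,170,45,40,16)}.items():
    p,d=capture(n);np.savez(f"{n}9.npz",p=p,d=d);crop(p,a,b,w,h,s,f"pics/{n}9.png")
E
```

```text
t10.40 tx ty tz [ 0.0016 -0.0001 -0.0003] turn 0.0047 | [ 0.4712 -0.3001  0.1644] az -87.33 [-9.011e+01  4.000e-02 -8.733e+01] F [ 0.1  1.  -1.6] w 0.0478 J [ -12.4   13.5  -20.4   -0.   -56.3 -164.9]
```

View pics/scene9.png

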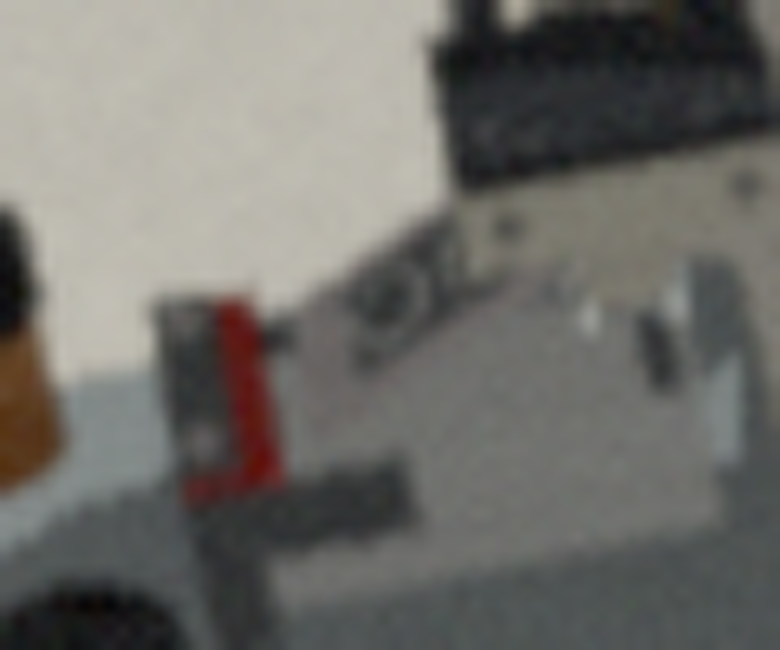

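View pics/top9.png

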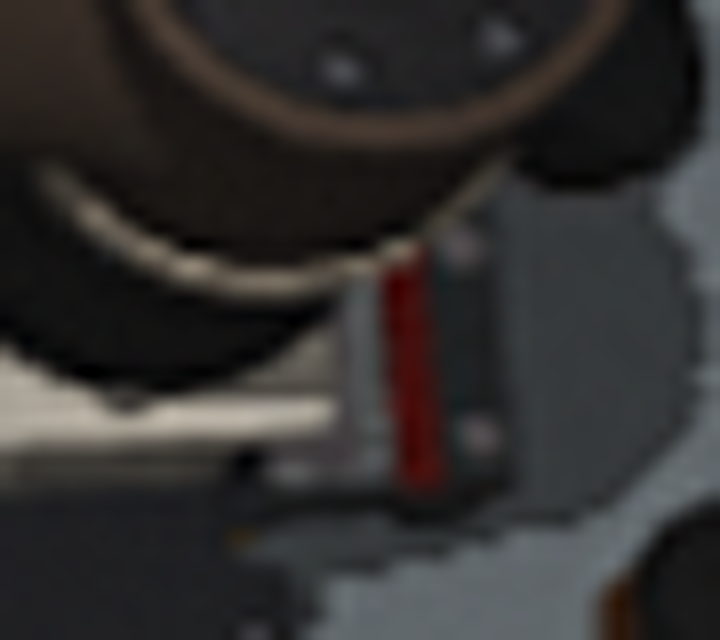

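```bash
python3 - <<'E'
from chk import *
W=corners([.4712,-.3001,.1644],-87.33,30)
for q in([.4712,-.3507,np.radians(-87.5)],):
  Cc=tf(q,[(11,-28,104),(41.5,-28,104),(41.5,-33,114.5),(41.5,33,114.5),(11,28,104),(41.5,28,104)])
for n,(x0,y0,w,h,s) in {"top":(340,180,26,24,30),"scene":(150,185,35,30,22)}.items():
    p=np.load(n+'9.npz')['p'][y0:y0+h,x0:x0+w,::-1].astype(float)
    p=np.clip((p-20)*1.6,0,255).astype(np.uint8)
    im=cv2.resize(p,None,fx=s,fy=s,interpolation=cv2.INTER_CUBIC)
    for P,col in((W,(0,255,0)),(Cc,(255,255,0))):
      for u,v in proj(n,P): cv2.drawMarker(im,(int((u-x0+.5)*s),int((v-y0+.5)*s)),col,0,16)
    cv2.imwrite(f'pics/ov9_{n}.png',im)
E
```

```text
(no output)
```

View pics/ov9_top.png

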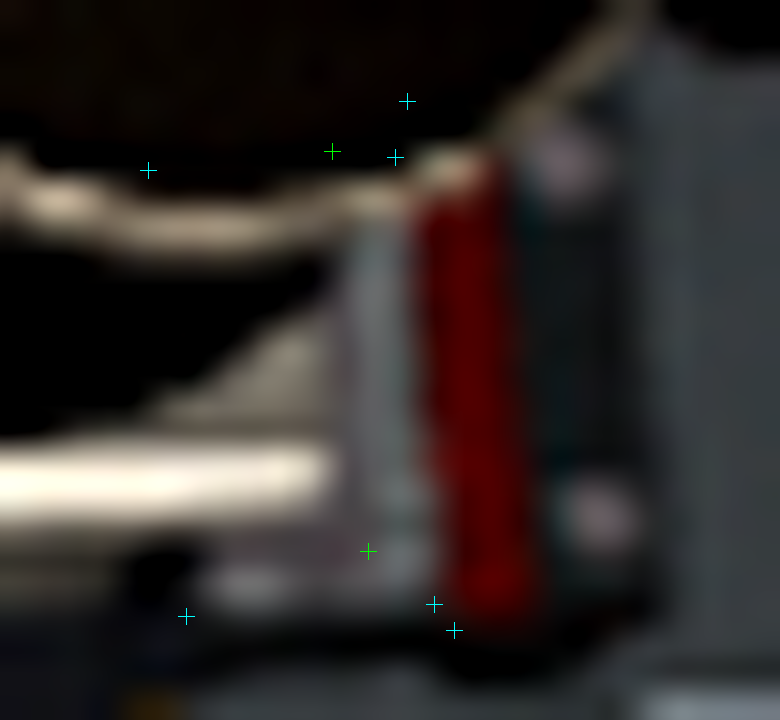

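View pics/ov9_scene.png

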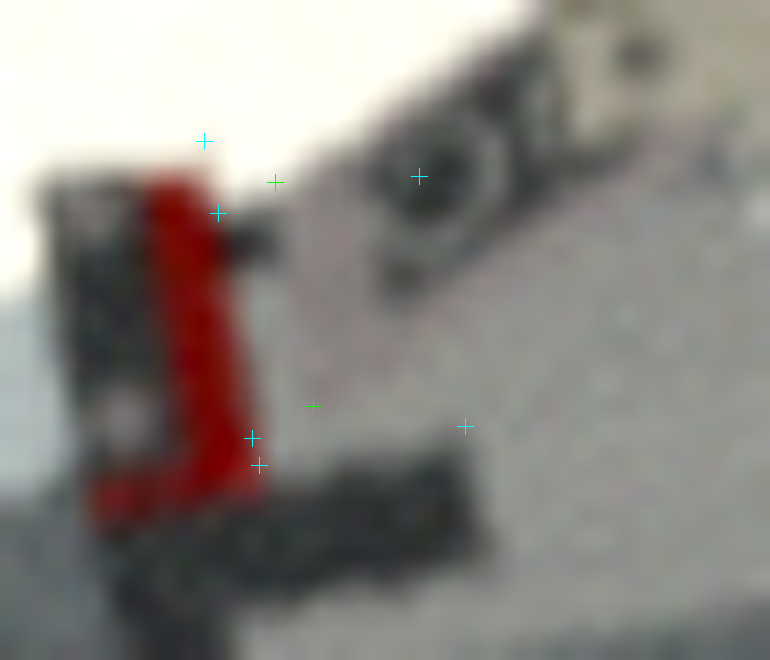

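Comparing the views, the plate sits about 2 mm to the -y side of the bed centre, so I'll shift tz by +2 mm. Then I'll lower until the plain end touches the bed.

apply_moves:
  deltas:
    - {"tx":0.0,"ty":0.002,"tz":0.002,"turn":0.002,"gripper":0.044}
    - {"tx":0.001,"ty":0.005,"tz":0.002,"turn":0.002,"gripper":0.044}
    - {"tx":0.001,"ty":0.008,"tz":0.002,"turn":0.002,"gripper":0.044}
    - {"tx":0.001,"ty":0.011,"tz":0.002,"turn":0.002,"gripper":0.044}
    - {"tx":0.001,"ty":0.014,"tz":0.002,"turn":0.002,"gripper":0.044}
  newtons: 25

```text
time_s: 11.0
tcp_pos: [0.4738, -0.3014, 0.152]
eef_rot: [-90.0, -0.0, -87.5]
contact_force: [0.2, -0.9, -0.2]
gripper_width: 0.0488
```

```bash
python3 - <<'E'
from h import *
delta(.4725,-.3017,.14,-87.6)
for n,(a,b,w,h,s) in {"scene":(140,170,60,50,13),"top":(330,170,45,40,16)}.items():
    p,d=capture(n);np.savez(f"{n}10.npz",p=p,d=d);crop(p,a,b,w,h,s,f"pics/{n}10.png")
E
```

```text
t11.00 tx ty tz [ 0.0003  0.012  -0.0013] turn 0.0022 | [ 0.4738 -0.3014  0.152 ] az -87.48 [-89.99  -0.   -87.48] F [ 0.2 -0.9 -0.2] w 0.0488 J [ -12.5   14.4  -21.    -0.   -54.6 -165. ]
```

View pics/scene10.png

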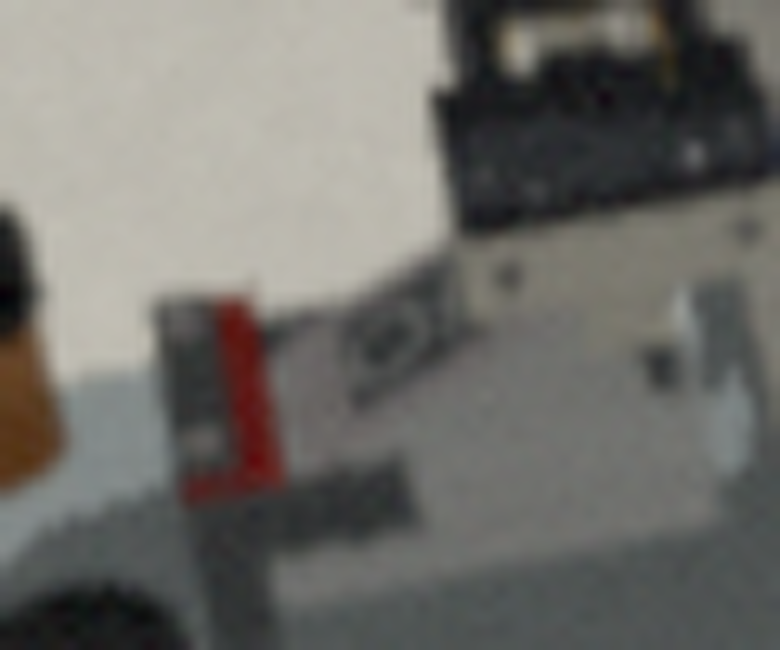

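View pics/top10.png

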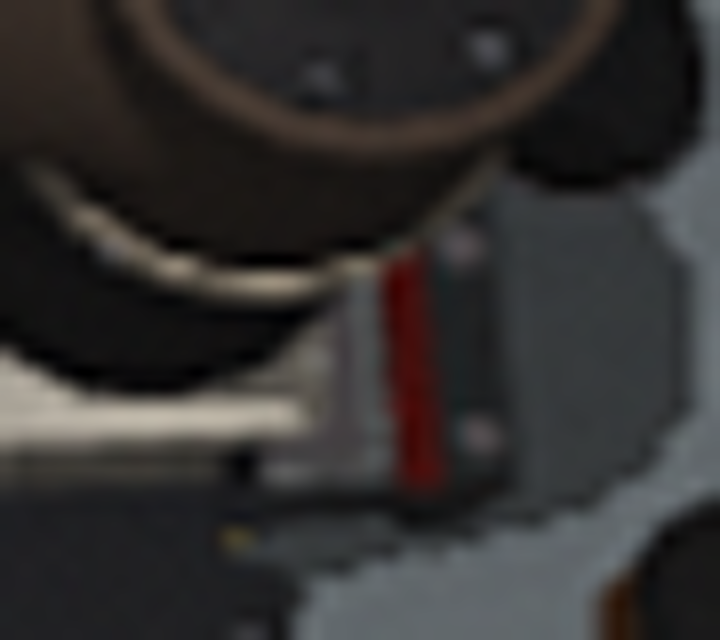

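```bash
python3 - <<'E'
from chk import *
for n,(x0,y0,w,h,s) in {"top":(340,180,26,24,30),"scene":(150,185,35,30,22)}.items():
    p=np.load(n+'10.npz')['p'][y0:y0+h,x0:x0+w,::-1].astype(float)
    p=np.clip((p-40)*2.2,0,255).astype(np.uint8) if n=="top" else np.clip((p-60)*2.2,0,255).astype(np.uint8)
    im=cv2.resize(p,None,fx=s,fy=s,interpolation=cv2.INTER_CUBIC)
    cv2.imwrite(f'pics/ov10_{n}.png',im)
E
```

```text
(no output)
```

View pics/ov10_top.png

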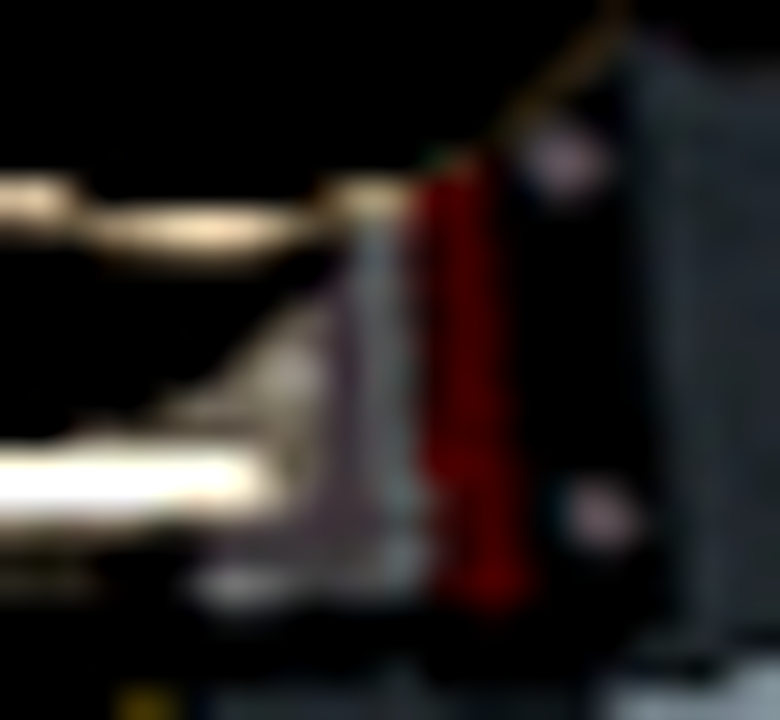

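View pics/ov10_scene.png

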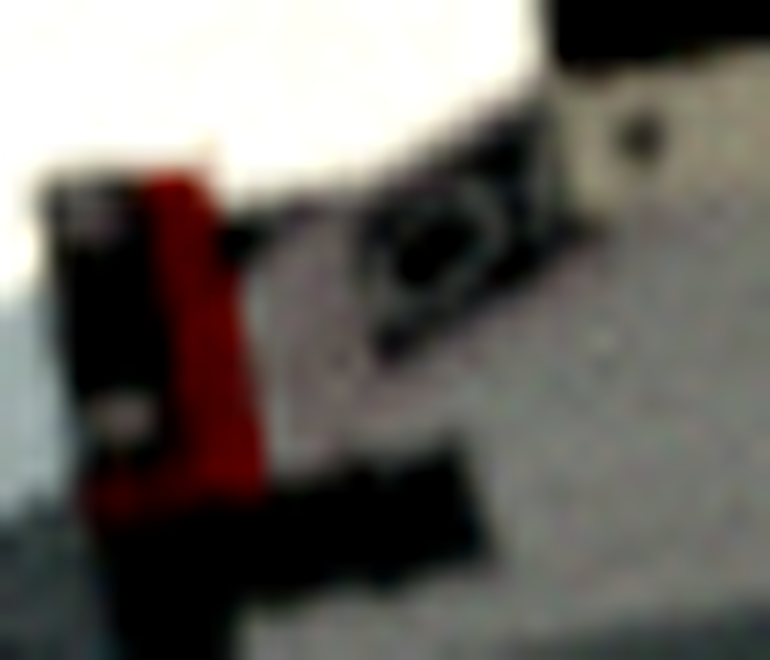

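apply_moves:
  deltas:
    - {"tx":0.0,"ty":0.003,"tz":-0.001,"turn":0.002,"gripper":0.044}
    - {"tx":0.0,"ty":0.006,"tz":-0.001,"turn":0.002,"gripper":0.044}
    - {"tx":0.0,"ty":0.009,"tz":-0.001,"turn":0.002,"gripper":0.044}
    - {"tx":0.0,"ty":0.012,"tz":-0.001,"turn":0.002,"gripper":0.044}
  newtons: 20

```text
time_s: 11.5
tcp_pos: [0.4727, -0.3014, 0.1399]
eef_rot: [-90.0, -0.0, -87.6]
contact_force: [0.2, 0.8, 0.5]
gripper_width: 0.0492
```

```bash
cat > look.py <<'E'
import sys
from h import *
k=sys.argv[1]
delta(.4725,-.3017,.1263,-87.6)
p,d=capture("scene");np.savez(f"scene{k}.npz",p=p,d=d)
q=p[175:225,145:205,::-1].astype(float);q=np.clip((q-40)*1.7,0,255).astype(np.uint8)
cv2.imwrite(f"pics/scene{k}.png",cv2.resize(q,None,fx=13,fy=12,interpolation=cv2.INTER_CUBIC))
E
python3 look.py 11
```

```text
t11.50 tx ty tz [ 0.0003  0.0136 -0.0003] turn 0.0002 | [ 0.4727 -0.3014  0.1399] az -87.59 [-90.    -0.   -87.59] F [0.2 0.8 0.5] w 0.0492 J [ -12.5   15.1  -21.9    0.   -53.  -165.1]
```

View pics/scene11.png

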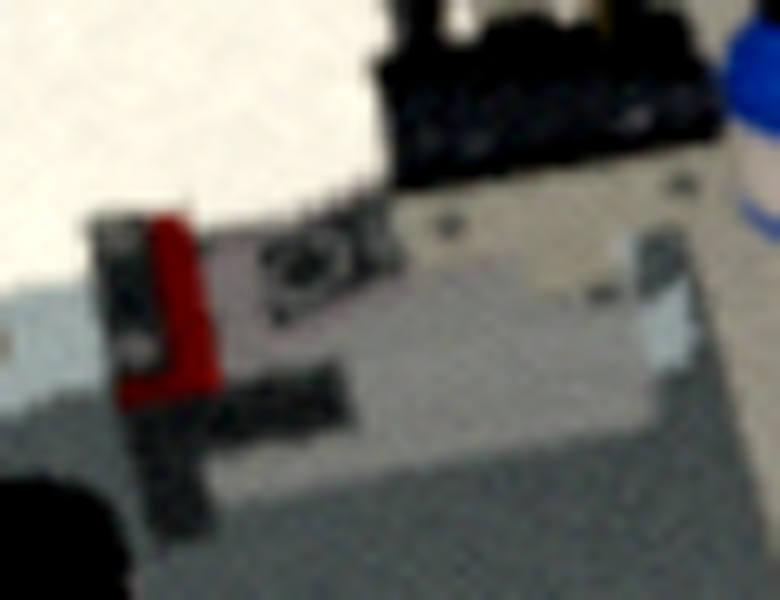

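The plate is rotating in the pads as the plain end rests on the bed, and it's now just short of the lip. I'll keep lowering and feed it forward.

apply_moves:
  deltas:
    - {"tx":0.0,"ty":0.004,"tz":0,"turn":0,"gripper":0.044}
    - {"tx":0.001,"ty":0.008,"tz":0,"turn":0,"gripper":0.044}
    - {"tx":0.002,"ty":0.012,"tz":0,"turn":0,"gripper":0.044}
    - {"tx":0.003,"ty":0.014,"tz":0,"turn":0,"gripper":0.044}
    - {"tx":0.004,"ty":0.014,"tz":0,"turn":0,"gripper":0.044}

```text
time_s: 12.05
tcp_pos: [0.4727, -0.3054, 0.1256]
eef_rot: [-90.0, 0.0, -87.6]
contact_force: [0.3, 0.1, -0.4]
gripper_width: 0.0485
```

```bash
python3 look.py 12
```

```text
t12.05 tx ty tz [-0.0037 -0.0007 -0.    ] turn 0.0001 | [ 0.4727 -0.3054  0.1256] az -87.59 [-9.004e+01  2.000e-02 -8.759e+01] F [ 0.3  0.1 -0.4] w 0.0485 J [ -12.9   16.2  -22.5   -0.   -51.3 -164.6]
```

View pics/scene12.png

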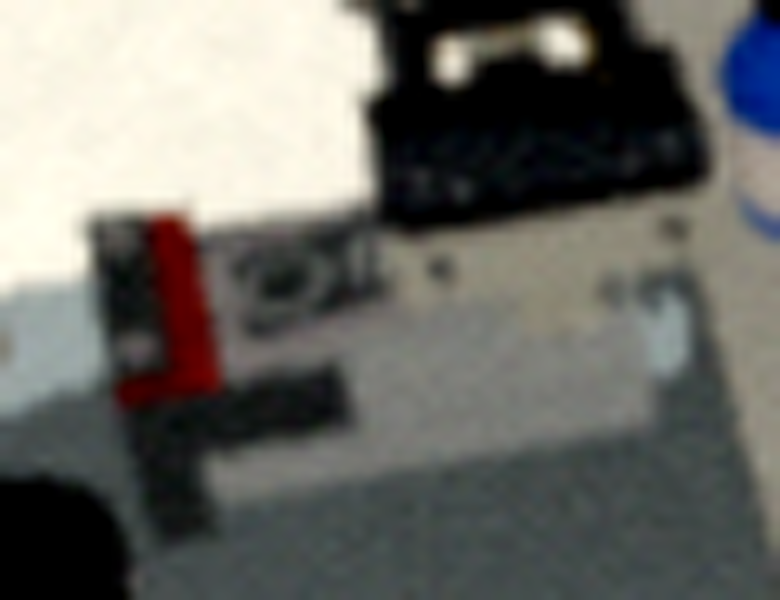

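The engraving starts about 5 mm outside the lip edge, so the plain end is roughly 6 mm under it. I'll feed forward until it meets the back wall.

apply_moves:
  deltas:
    - {"tx":0.001,"ty":0.0,"tz":0,"turn":0,"gripper":0.044}
    - {"tx":0.002,"ty":0.0,"tz":0,"turn":0,"gripper":0.044}
    - {"tx":0.003,"ty":0.0,"tz":0,"turn":0,"gripper":0.044}

```text
time_s: 12.4
tcp_pos: [0.4724, -0.307, 0.1257]
eef_rot: [-90.1, 0.1, -87.6]
contact_force: [0.1, 11.2, 2.2]
gripper_width: 0.0488
```

apply_moves:
  deltas:
    - {"tx":0.001,"ty":0.0,"tz":0,"turn":0,"gripper":0.044}
    - {"tx":0.002,"ty":0.0,"tz":0,"turn":0,"gripper":0.044}
    - {"tx":0.002,"ty":0.0,"tz":0,"turn":0,"gripper":0.044}

```text
time_s: 12.7
tcp_pos: [0.4722, -0.3079, 0.1253]
eef_rot: [-90.1, 0.2, -87.6]
contact_force: [-2.5, 14.6, 3.0]
gripper_width: 0.0492
```

apply_moves:
  deltas:
    - {"tx":0.001,"ty":0.0,"tz":0,"turn":0,"gripper":0.044}
    - {"tx":0.001,"ty":0.0,"tz":0,"turn":0,"gripper":0.044}

```text
time_s: 12.9
tcp_pos: [0.4721, -0.3085, 0.1252]
eef_rot: [-90.1, 0.3, -87.6]
contact_force: [-0.5, 16.9, 3.2]
gripper_width: 0.0491
```

```bash
python3 look.py 13
```

```text
t12.90 tx ty tz [-0.0068 -0.0011  0.0007] turn -0.0005 | [ 0.4721 -0.3085  0.1252] az -87.63 [-90.1    0.26 -87.63] F [-0.5 16.9  3.2] w 0.0491 J [ -13.4   16.4  -22.1   -0.3  -51.6 -164. ]
```

View pics/scene13.png

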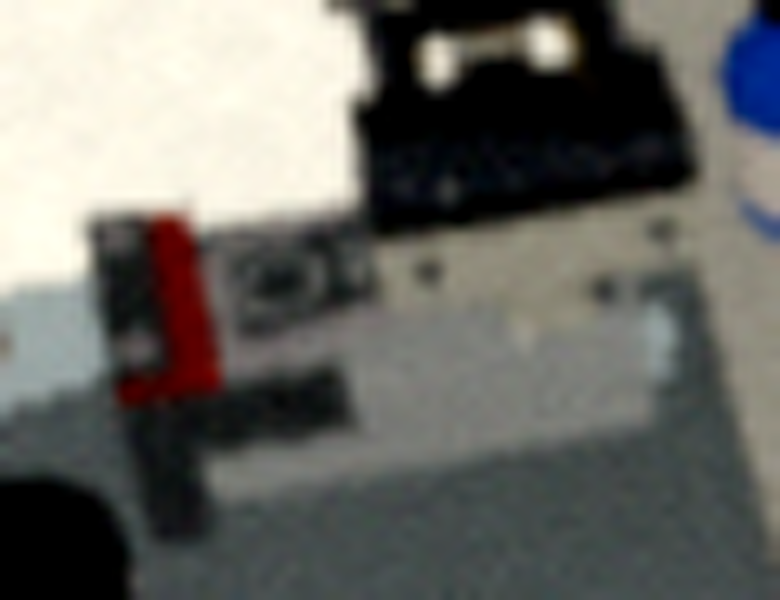

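The force rose to 17 N. The engraving starts about 15 mm from the plain end (measured in the tray picture), so the end is at the back wall. Now I'll swing the band down with a light grip.

apply_moves:
  deltas:
    - {"tx":-0.001,"ty":0.003,"tz":0,"turn":0,"gripper":0.044}
    - {"tx":-0.0015,"ty":0.006,"tz":0,"turn":0,"gripper":0.044}
    - {"tx":-0.002,"ty":0.009,"tz":0,"turn":0,"gripper":0.044}
    - {"tx":-0.003,"ty":0.012,"tz":0,"turn":0,"gripper":0.044}
  newtons: 12

```text
time_s: 13.35
tcp_pos: [0.4727, -0.3079, 0.1138]
eef_rot: [-90.0, 0.0, -87.6]
contact_force: [-1.2, 1.3, -0.5]
gripper_width: 0.0492
```

```bash
python3 look.py 14
```

```text
t13.35 tx ty tz [-0.0062 -0.0125  0.0001] turn 0.0002 | [ 0.4727 -0.3079  0.1138] az -87.59 [-9.003e+01  4.000e-02 -8.759e+01] F [-1.2  1.3 -0.5] w 0.0492 J [ -13.2   17.1  -23.1   -0.   -49.9 -164.3]
```

View pics/scene14.png

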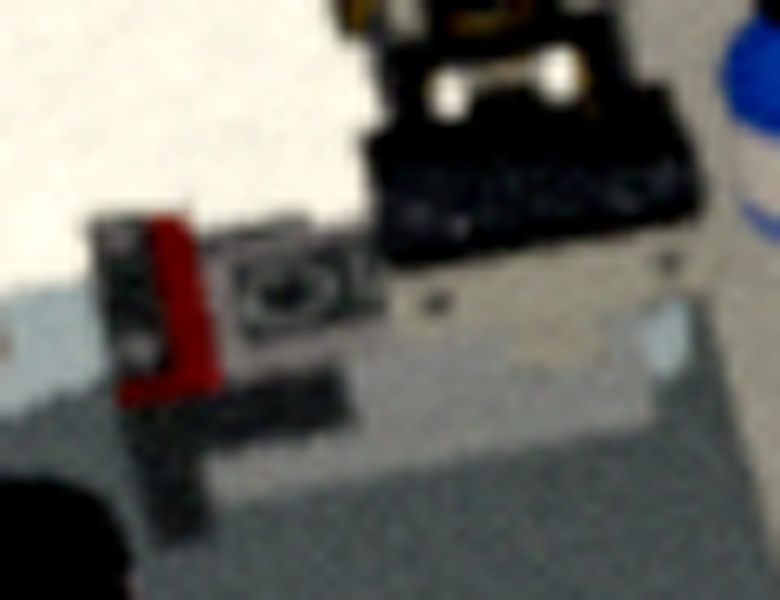

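apply_moves:
  deltas:
    - {"tx":0.0005,"ty":0.002,"tz":0,"turn":0,"gripper":0.044}
    - {"tx":0.0005,"ty":0.004,"tz":0,"turn":0,"gripper":0.044}
    - {"tx":0.0005,"ty":0.006,"tz":0,"turn":0,"gripper":0.044}
    - {"tx":0.0005,"ty":0.0075,"tz":0,"turn":0,"gripper":0.044}

```text
time_s: 13.8
tcp_pos: [0.4726, -0.3085, 0.1064]
eef_rot: [-90.1, 0.0, -87.6]
contact_force: [-4.3, 5.9, 8.5]
gripper_width: 0.0496
```

```bash
python3 look.py 15
```

```text
t13.80 tx ty tz [-0.0068 -0.0199  0.0002] turn -0.0000 | [ 0.4726 -0.3085  0.1064] az -87.60 [-9.005e+01  5.000e-02 -8.760e+01] F [-4.3  5.9  8.5] w 0.0496 J [ -13.3   17.6  -23.5   -0.   -49.  -164.3]
```

View pics/scene15.png

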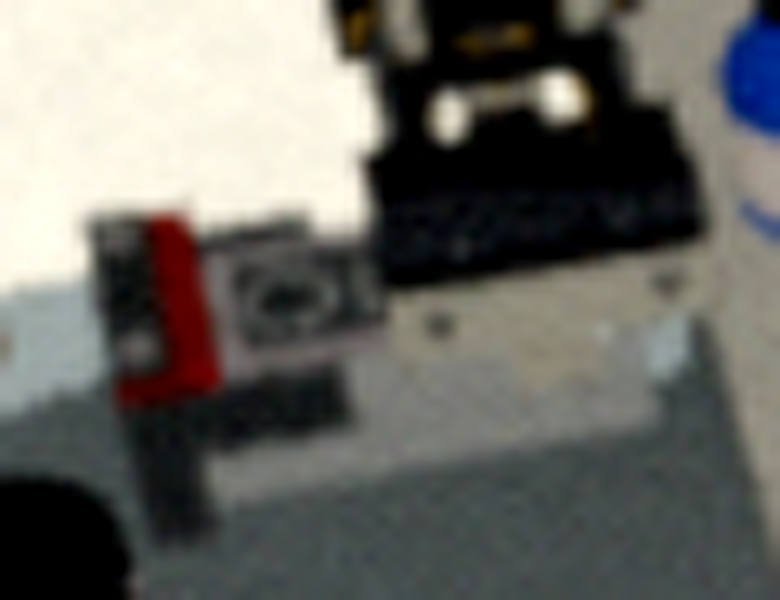

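apply_moves:
  deltas:
    - {"tx":0,"ty":0.0005,"tz":0,"turn":0,"gripper":0.044}
    - {"tx":0,"ty":0.0005,"tz":0,"turn":0,"gripper":0.056}
    - {"tx":0,"ty":0,"tz":0,"turn":0,"gripper":0.064}
    - {"tx":0,"ty":0,"tz":0,"turn":0,"gripper":0.064}
    - {"tx":0,"ty":0,"tz":0,"turn":0,"gripper":0.064}

```text
time_s: 14.35
tcp_pos: [0.4733, -0.3092, 0.1067]
eef_rot: [-90.0, -0.0, -87.6]
contact_force: [-0.3, 0.0, 0.1]
gripper_width: 0.0637
```

apply_moves:
  deltas:
    - {"tx":0,"ty":-0.006,"tz":0,"turn":0,"gripper":0.064}
    - {"tx":0,"ty":-0.02,"tz":0,"turn":0,"gripper":0.064}
    - {"tx":0,"ty":-0.04,"tz":0,"turn":0,"gripper":0.064}
    - {"tx":-0.03,"ty":-0.08,"tz":0,"turn":0,"gripper":0.064}
    - {"tx":-0.07,"ty":-0.11,"tz":0,"turn":0,"gripper":0.064}

```text
time_s: 14.85
tcp_pos: [0.4704, -0.2394, 0.2185]
eef_rot: [-90.0, -0.1, -87.7]
contact_force: [2.7, 0.9, 1.3]
gripper_width: 0.064
```

apply_moves:
  deltas:
    - {"tx":-0.04,"ty":0,"tz":0,"turn":0,"gripper":0.064}
    - {"tx":-0.08,"ty":0,"tz":0,"turn":0,"gripper":0.064}
    - {"tx":-0.12,"ty":0,"tz":0,"turn":0,"gripper":0.02}
    - {"tx":-0.16,"ty":0,"tz":0,"turn":0,"gripper":0.0}

```text
time_s: 15.25
tcp_pos: [0.4647, -0.158, 0.2118]
eef_rot: [-89.5, 3.9, -84.5]
contact_force: [-0.6, -0.3, -0.3]
gripper_width: 0.0535
```

```bash
python3 - <<'E'
from h import *
delta(.4725,-.3017,.1263,-87.6)
for n,(x0,y0,w,h,s) in {"scene":(145,175,60,50,13),"top":(315,165,60,50,13)}.items():
    p,d=capture(n);np.savez(f"{n}16.npz",p=p,d=d);crop(p,x0,y0,w,h,s,f"pics/{n}16.png");cv2.imwrite(f"pics/f{n}16.png",p[:,:,::-1])
E
```

```text
t15.25 tx ty tz [ 0.1492  0.0755 -0.0066] turn 0.0536 | [ 0.4647 -0.158   0.2118] az -84.53 [-89.48   3.86 -84.53] F [-0.6 -0.3 -0.3] w 0.0535 J [   1.1    5.3  -22.1   -4.4  -62.5 -173.6]
```

View pics/scene16.png

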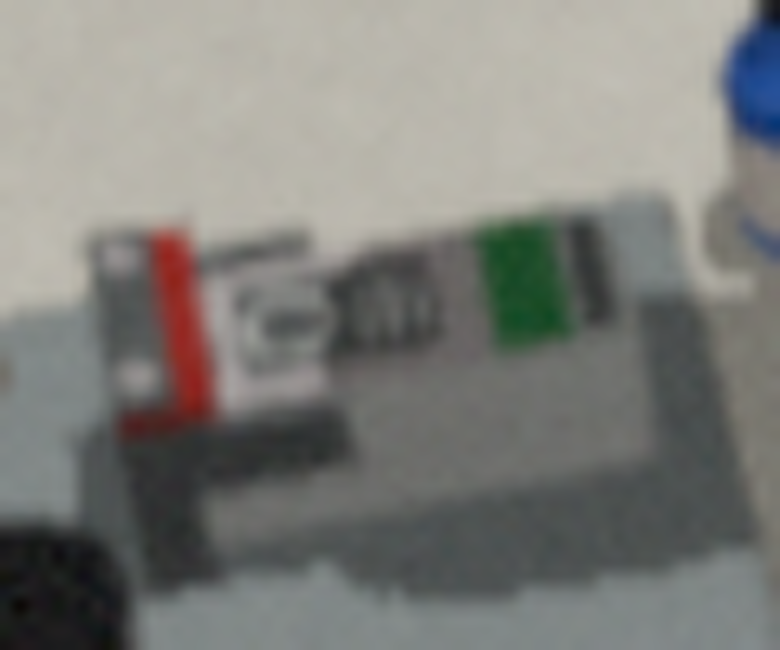

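View pics/top16.png

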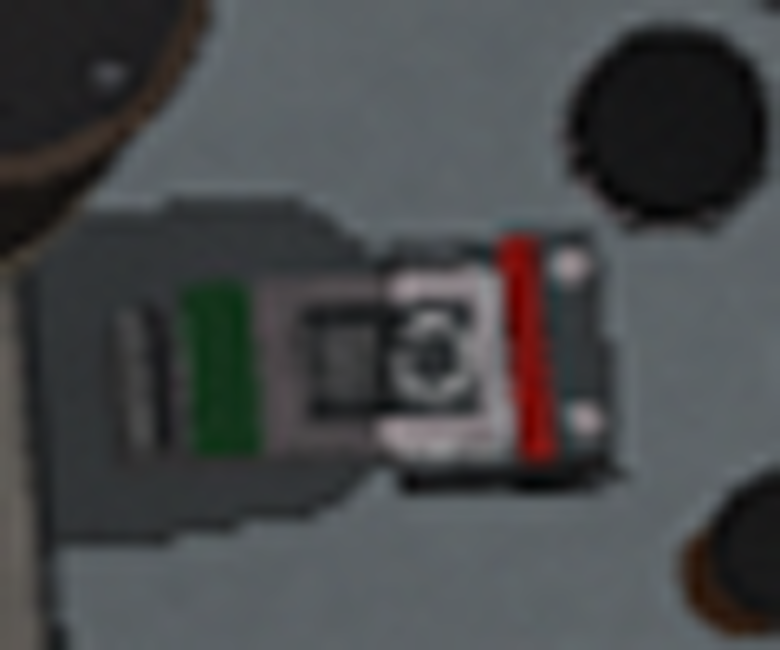

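View pics/ftop16.png

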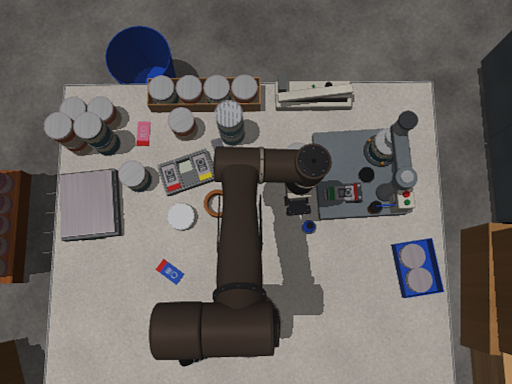

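The plate lies flat with its band at the stop. Joint 6 is almost at its limit, so I'll first turn it away, then check the fit.

apply_moves:
  deltas:
    - {"tx":0,"ty":0,"tz":0,"turn":-0.14,"gripper":0.03}
    - {"tx":0,"ty":0,"tz":0,"turn":-0.28,"gripper":0.03}
    - {"tx":0,"ty":0,"tz":0,"turn":-0.4,"gripper":0.03}

```text
time_s: 15.65
tcp_pos: [0.4646, -0.1597, 0.211]
eef_rot: [-88.1, 3.3, -61.4]
contact_force: [0.5, 0.1, 0.7]
gripper_width: 0.0304
```

```bash
python3 - <<'E'
from fit2 import *
delta(.45,-.10,.26,-45)
p,d=capture("top");np.savez("top17.npz",p=p,d=d);crop(p,322,180,38,28,20,"pics/top17.png")
ps,ds=capture("scene");np.savez("scene17.npz",p=ps,d=ds);crop(ps,300,170,90,70,8,"pics/scene17.png")
A2=lambda *q:px(315,165,13,q)
obs=np.array(A2((183,288),(193,457),(500,272),(513,458)))
q=[.4712,-.3507,np.radians(-87.5)]
print(obs.tolist());print(proj("top",tf(q,[(-48.5,25,103),(-48.5,-25,103),(41.5,25,103),(41.5,-25,103)])))
# depth heights, band vs plain
for u,v in((331,193),(333,193),(340,194),(346,193),(350,193)): print(u,v,np.round(world("top",(u,v),d[v,u]),4))
for u,v in((185,198),(183,199),(175,199),(168,200),(165,201)): print("s",u,v,np.round(world("scene",(u,v),ds[v,u]),4))
E
```

```text
t15.65 tx ty tz [-0.0621 -0.0449  0.0173] turn -0.2857 | [ 0.4646 -0.1597  0.211 ] az -61.37 [-88.13   3.33 -61.37] F [0.5 0.1 0.7] w 0.0304 J [   0.9    5.4  -22.1   -4.3  -62.5 -150.4]
[[328.61538461538464, 186.69230769230768], [329.38461538461536, 199.69230769230768], [353.0, 185.46153846153845], [354.0, 199.76923076923077]]
[[328.47567565 186.8439199 ]
 [329.52108695 200.13119146]
 [352.69221862 185.60072876]
 [353.85767434 198.87868633]]
331 193 [ 0.4703 -0.3093  0.1055]
333 193 [ 0.4717 -0.3179  0.0976]
340 194 [ 0.4654 -0.3415  0.1106]
346 193 [ 0.4681 -0.3629  0.1156]
350 193 [ 0.4693 -0.379   0.1082]
s 185 198 [ 0.4838 -0.3117  0.105 ]
s 183 199 [ 0.4885 -0.3186  0.1064]
s 175 199 [ 0.4865 -0.3443  0.1102]
s 168 200 [ 0.4828 -0.3673  0.1072]
s 165 201 [ 0.4844 -0.3774  0.1064]
```

View pics/top17.png

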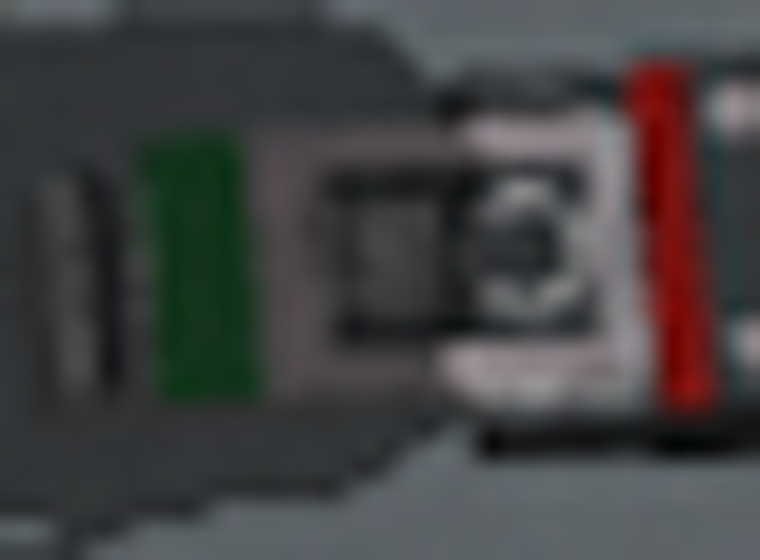

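View pics/scene17.png

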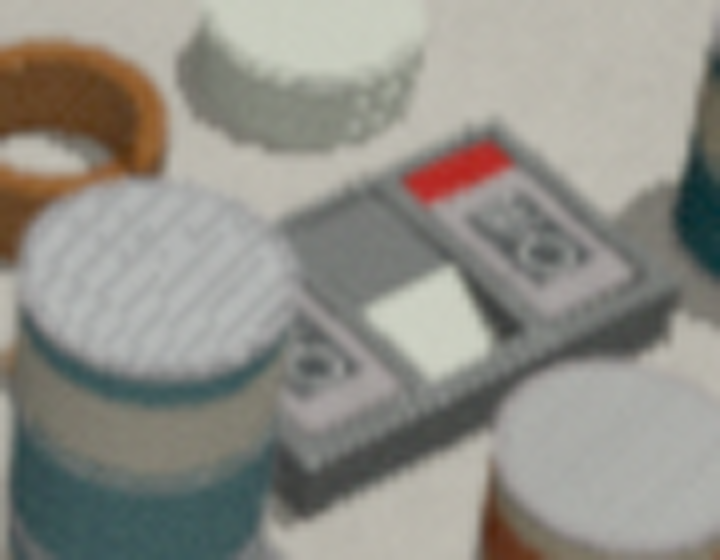

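The green plate's band end is clear of the stop by about 3 mm. The red pocket is undisturbed, and so is what shows of the yellow one. One more flatness check in the scene view.

```bash
python3 - <<'E'
from fit2 import *
q=[.4773,-.3501,np.radians(-87.79)]
for z in(103,107):print(z,proj("scene",tf(q,[(-48.5,25,z),(-48.5,-25,z)])).round(1).tolist())
ps,_=capture("scene");crop(ps,145,175,60,50,13,"pics/scene18.png")
print(r.get_state()["contact_force"],r.get_state()["time_s"])
E
```

```text
103 [[188.9, 201.3], [186.8, 191.3]]
107 [[188.8, 200.5], [186.6, 190.4]]
[0.43787538 0.49105904 0.12753388] 15.8
```

View pics/scene18.png

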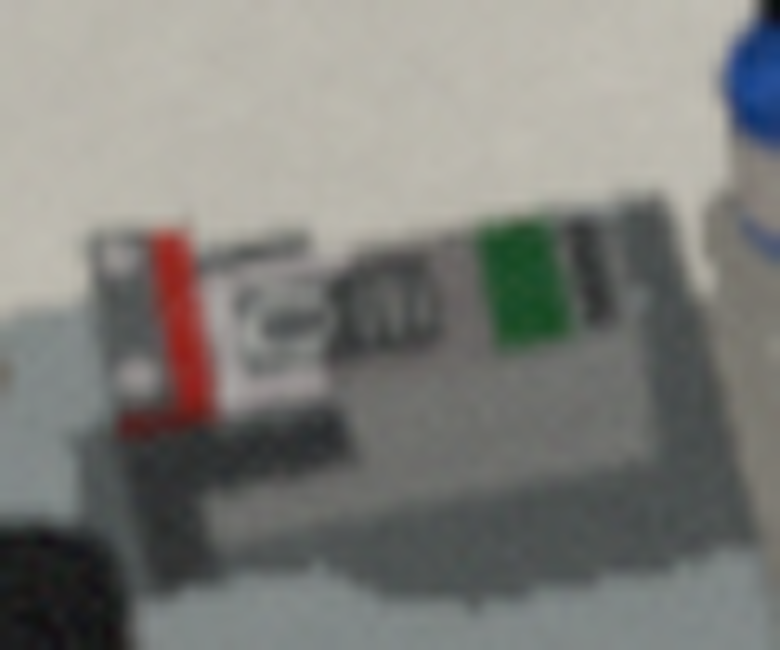

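Scene view: the band corners at about (189,201) and (188,192) match the prediction for a flat plate (201.3 and 191.3) to within 1 px. I'll hand in.

```bash
python3 -c "
from plant import r
print(r.close_job())"
```

```text
the job is handed in; nothing more can be done
None
```

The green plate is loaded in the coder and released, and I handed the job in at about 16 s of the 51 s allowed. No verdict was reported. I pressed its plain end into the thumb well, took it by the raised band, hooked the plain end under the lip at about 12° and fed it to the back wall (peak force read 17 N). Then I swung the band down, let go and backed the arm away.

**Checks that passed**
- **Flat on the bed:** in the scene view the band corners are within 1 px of where a flat plate should show.
- **Position:** in the top view the corners are within 0.5 px lengthwise and 0.9 px across, about 3 mm. The band end clears the front stop by about 3 mm, and the engraved face is up.
- **Other things:** the red plate looked undisturbed. The yellow one did too where it could be seen, since the twin pack hides part of it. The bystanders visible in the overhead picture stood where they were.

**Disagreements and weak spots**
- **Cameras:** the two views put the coder about 6 mm apart in world x. I used a value between them, corrected by comparing the held plate with the bed.
- **Depth:** the height readings scattered by several millimetres, so they could not confirm that the plate is flat.
- **Plain end:** it is hidden under the lip. Its position there comes from the contact force and the visible length of the plate.
- **Joint 6:** while backing away it reached -173.6° against its limit of -173.66°, which also tilted the tool about 4°. I turned it back to -150° before handing in.

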